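# Make up the breakfast and supper boards

### The arm

A 6-joint arm with a two-finger parallel gripper is mounted at the origin on a cart in front of the work surface, level with it; the furniture and walls round the work are solid. World frame = base frame: x ahead of the robot, y to its left, z up, the work surface at z = 0. Lengths are in m, angles in rad, forces in N, time in s.
With the tool pointing down it reaches from about 0.35 to 0.95 m from the base axis. Payload 17.4 kg.
Tool frame: the origin (TCP) lies midway between the tips of the shut fingers; the grasp point (between the pads) lies 19 mm behind it (grasp_offset is the distance from the TCP to the grasp point, in m); z points along the fingers, y is the direction in which the jaws open and shut (so a half turn about z gives the same grasp; the last joint's range is limited). The gripper opens to 93 mm and grips with 3 to 60 N. Pads are 15 mm wide; open, the fingers measure 128 mm over their backs; the gripper's body (75 mm by 188 mm) begins 65 mm behind the grasp point.
Start: joints at [1.23, 0.116, 1.442, -0, 1.584, -0.038], TCP at [0.201, 0.644, 0.219] pointing down, gripper open.
Joint ranges: [-2.83, 2.83], [-0.83, 2.19], [0.07, 2.5], [-1.14, 4.28], [0.01, 3], [-2.97, 2.97]. Speed limits (rad/s): [1.89, 1.89, 2.22, 3.14, 3.14, 3.14].

### API

Orientations are given as a rotation vector (axis times angle).
In Python, from bench import state, snapshot, get_calibration, close_job, grasp_offset gives the robot as it stands.
- The arm moves only by the tool send_rows, never from a script. Its argument "series" is a list of rows, each a list of 2 entries, a list of its own where there are three numbers: the shift along the tool's x, y, z scaled (see below), then the turn, a rotation vector about the tool's x, y, z scaled (see below). In form: [[[tx, ty, tz], [rx, ry, rz]], ...]. A call has 1 to 8 rows; each row shifts and turns the commanded pose from where the row before left it, along the tool's axes as they then stand; what a row does not reach is not made up. The controller multiplies each number of a shift by 0.03 m and each number of a turn by 4 degrees. A row lasts 1/8 s, in which the tool goes at most 62.5 mm and 10.7 degrees, less where a joint would pass 70% of its speed; a pose out of reach is approached as far as the arm can. A call with a number of a shift or a turn outside -1 to 1 is refused whole. A call with a gripper value outside its range is refused whole. "gripper" is the closure, from -1 (fully open) to 1 (shut), set as the call begins (left out, the last holds). The fingers move at their own pace and stop on an object; the grip force is fixed at half the most. Time passes only in rows, so rows that do not move let the fingers close. It gives the time, the measured TCP pose, the force and the opening at its end, in the units of the state.
- state(): the state, without advancing time (a new reading comes with each control period).
- snapshot(name): name is "scene" or "top" or "wrist"; returns the picture (400x640x3 uint8, red, green, blue); there is no depth.
- get_calibration(name): a dict with "fx", "fy", "cx", "cy" (pixels), "xyz" and "attitude" of the camera in the world. Camera axes: x right, y up, looking along -z (the intrinsics and any distortion apply to the point x, -y, -z); pixel columns grow to the right and rows downward; lengths in m; the calibration is good to about 2 mm. A picture is of the moment at which its call begins: read the wrist's pose just before it. get_calibration takes no time and is no camera call; for the wrist camera it gives the pose at the moment of the call.
- close_job(): hands the job in, once; it reports no verdict.
The state is a dict: "clock": time; "joint_positions": joint angles; "qvel": joint speeds; "joint_torque": joint torques, N m; "eef_pos": TCP position; "ee_rot": TCP orientation; "force": force on the tool from outside, world axes, zero at the start; "torque": the same for the moment, N m; "gripper_width": opening from 0.0 (shut) to 1.0 (fully open).
Only numpy, scipy, OpenCV 4.12 (cv2) and the standard library are available. Lean on these libraries where they do the work, as an engineer would, in place of code of your own. Each camera call takes 0.05 s, during which the arm holds its last target. There are 200 camera calls.

### The job

Make up the two serving boards for the table. The pale breakfast board gets the honey jar in its large well and the teaspoon in its groove; the dark supper board gets the sauce bottle in its large well, the spice jar in its small well and the bottle opener in its groove. Everything must sit right down in its own hollow, jars and bottle upright; set glass down, never drop it, tip nothing over and leave the red-lidded jar, the squat tin and the glass where they stand.

Things in the scene. Friction and masses are not known exactly. Their poses are not given: they have to be found in the camera images.
- honey_jar: Honey jar: clear glass with amber contents, yellow screw lid. Round, 64 mm across the lid (60 mm across the glass), 87 mm tall, about 0.25 kg. Origin: centre of its underside, z up along its axis. Stands upright on the worktop left of the hob at the start (any yellow-lidded jar far back under the wall cabinet is another one).
- sauce_bottle: Sauce bottle: black, slender neck and black cap, 193 mm tall, about 0.45 kg. Body round, 60 mm across up to 120 mm height, neck and cap 30 mm across from 120 to 190 mm: take it by the neck. Origin: underside; its axis stands 2 mm to the +y side of the origin in its own frame; z up along it. Upright on the worktop at the start.
- spice_jar: Spice jar: narrow glass jar with dark brown cap, round, 41 mm across, 105 mm tall, about 0.11 kg. Origin: centre of its underside, z up along its axis. Upright on the worktop at the start.
- teaspoon: Metal teaspoon, 130 mm long (own x), bowl towards +x, 26 mm wide there, 11 mm high over all, about 20 g. Grip it across, low down, 20 mm from the middle towards the bowl: there it acts as a solid 23 mm wide, widest 5 mm above its underside. Origin: centre of its length and width, at its underside. Lies across the front of the hob covers (their top at height 12 mm) at the start.
- bottle_opener: Bottle opener: flat steel head and black handle, 174 mm long (own x), about 80 g. Lies steady but rocked about 0.17 rad about its y. Handle 24 mm wide and 19 mm high from x -87 to +18 mm; thin neck, then the head, 42 mm wide and 5 mm thick from x +43 to +87 mm. Origin: centre of its length and width, at its underside. Lies across the front of the hob covers (their top at height 12 mm) at the start.
- pale_board: Pale wood serving board, dark steel strips inlaid at the ends, hollows lined green. 216x179x20 mm, lip 22 high, fixed. Origin: centre of underside; x lengthwise (world x within 0.1 rad). Hollows, flat floor at z 10: groove 190x66 centred x0 y+43.5; large well 82 across at x+48 y-35.5; small well 58 across at x-57 y-35.5. Underside at height 12 mm, on the hob covers; may be left or right of the other.
- dark_board: Dark brown wood serving board, brass strips inlaid at the ends, hollows lined beige. 216x179x20 mm, lip 22 high, fixed. Origin: centre of underside; x lengthwise (world x within 0.1 rad). Hollows, flat floor at z 10: groove 190x66 centred x0 y+43.5; large well 82 across at x+48 y-35.5; small well 58 across at x-57 y-35.5. Underside at height 12 mm, on the hob covers; may be left or right of the other.
- red_jar: Jar with red lid and red contents, 75 mm across, 108 mm tall. Origin: centre of its underside. Not part of either set; stays where it is. Behind and left of it a solid wall cabinet hangs 0.45 m above the worktop (front at world x 0.53, from y 0.16 leftwards): keep the wrist clear of it.
- squat_tin: Squat round food tin, gold rim and dark blue band, 75 mm across, 58 mm tall. Origin: centre of its underside. Not part of either set; stays where it is.
- glass_tumbler: Clear drinking glass, 77 mm across, 91 mm tall. Origin: centre of its underside. Not part of either set; stays where it is.

How it is judged:
By the outcome, as a careful person would: the job done as asked, in the order asked, and still so for the second after the job is handed in, with the robot touching nothing.
It also fails if it takes over 144 s, if anything falls off the work surface, if the arm or the gripper's body presses on something with over 40 N, if the wrist force passes 120 N, or if a joint passes its speed limit or range.

## Working session

There is one attempt and no reset: what is moved stays moved. The work goes in short steps, Python scripts to look and compute and a tool call to move; the robot and the scene stay as the last step left them, time stands still between calls to the robot, and variables do not carry over. Pictures are saved under pics/ and viewed, about 12 in all and at most 16, crops included, and the job is handed in when it is done.

Besides the shell and the picture viewer there is one more tool, called after "Call:" as name(argument=value, ...) on one line, values as JSON. send_rows: Moves the arm, as the interface text tells. Its arguments: {"type":"object","properties":{"series":{"type":"array","items":{"type":"array"}},"gripper":{"type":"number"}},"required":["series"]}

```bash
mkdir -p pics; ls; python3 - <<'E'
from bench import *
import cv2
print(state(), grasp_offset)
for n in ("scene","top","wrist"):
    print(n,get_calibration(n)); im=snapshot(n); cv2.imwrite(f"pics/{n}0.png",cv2.cvtColor(im,cv2.COLOR_RGB2BGR))
E
```

```text
pics
{'clock': 0.0, 'joint_positions': array([ 1.23019566e+00,  1.16490547e-01,  1.44224771e+00, -6.69854212e-05,
        1.58396997e+00, -3.78107256e-02]), 'qvel': array([-1.21193373e-03, -5.25530888e-05,  2.15541466e-03,  1.92758956e-04,
        2.95573687e-03, -7.39833835e-04]), 'joint_torque': array([-3.25278743e-04, -7.21248794e+01, -6.22629905e+01,  7.79317995e-02,
        2.36828439e-02, -6.42223563e-05]), 'eef_pos': array([0.20124572, 0.644103  , 0.21791299]), 'ee_rot': array([-4.73786016e-01, -3.10551497e+00,  1.74077529e-03]), 'force': array([ 0.66018903, -0.82818473,  0.22223987]), 'torque': array([0.0152449 , 0.00878246, 0.01242633]), 'gripper_width': 0.997101386736547} 0.0188
scene {'fx': 468.5342795967986, 'fy': 468.5342795967986, 'cx': 317.8260090764155, 'cy': 205.9242978499048, 'xyz': array([-0.18091329, -0.77937934,  1.01833471]), 'attitude': array([ 0.82956459, -0.27127428, -0.60634097])}
top {'fx': 409.09938171359386, 'fy': 409.09938171359386, 'cx': 321.0406563041121, 'cy': 200.40006276556338, 'xyz': array([0.2881022 , 0.15566802, 1.15216989]), 'attitude': array([ 0.13927641, -0.12966675, -1.56462086])}
wrist {'fx': 333.5188534339691, 'fy': 333.5188534339691, 'cx': 315.46064210094113, 'cy': 200.07436350003385, 'xyz': array([0.12828661, 0.66699038, 0.38309369]), 'attitude': array([-0.24422922, -0.17723609,  1.26009801])}
```

View pics/top0.png

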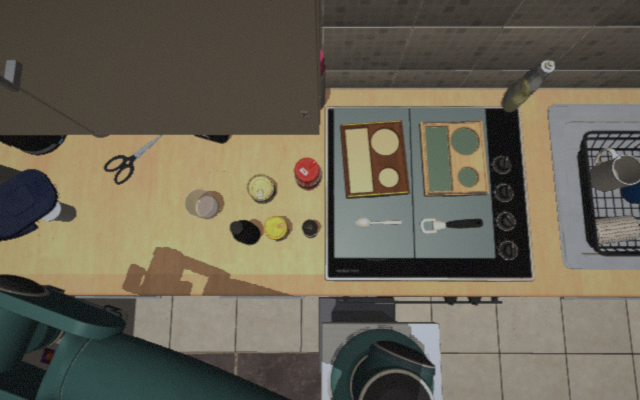

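View pics/scene0.png

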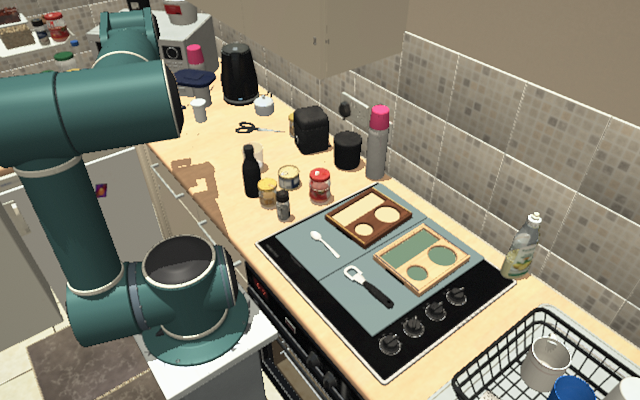

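The top view shows the dark board (left, about (375,158)), the pale board (right, (454,158)), the spoon (380,222), the opener (452,225), the bottle (245,232), honey (277,228), spice (311,228), glass (205,205), tin (262,187) and red jar (307,172). The scene view agrees. Next, an enlarged crop.

```bash
cat > h.py <<'E'
import numpy as np, cv2
from scipy.spatial.transform import Rotation as R
from bench import *
def ray(c,u,v):
    d=R.from_rotvec(c["attitude"]).apply([(u-c["cx"])/c["fx"],-(v-c["cy"])/c["fy"],-1]); return np.array(c["xyz"]),d
def at(c,u,v,z):
    o,d=ray(c,u,v); return o+d*(z-o[2])/d[2]
def proj(c,p):
    q=R.from_rotvec(c["attitude"]).inv().apply(np.array(p)-c["xyz"]); return np.array([c["cx"]+c["fx"]*q[...,0]/-q[...,2],c["cy"]-c["fy"]*q[...,1]/-q[...,2]]).T
def crop(im,u0,v0,u1,v1,s,name):
    cv2.imwrite(name,cv2.resize(cv2.cvtColor(im[v0:v1,u0:u1],cv2.COLOR_RGB2BGR),None,fx=s,fy=s,interpolation=cv2.INTER_CUBIC))
E
python3 - <<'E'
from h import *
im=cv2.cvtColor(cv2.imread("pics/top0.png"),cv2.COLOR_BGR2RGB)
a=cv2.resize(im[112:246,330:500],None,fx=4.5,fy=4.5,interpolation=cv2.INTER_CUBIC)
cv2.imwrite("pics/c1.png",a[:,:,::-1])
crop(im,185,150,330,250,5.5,"pics/c2.png")
E
```

```text
(no output)
```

View pics/c1.png

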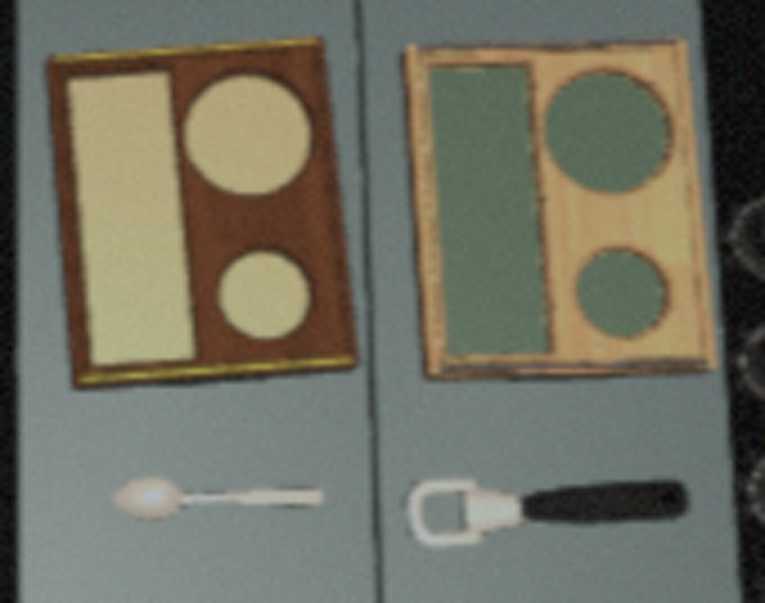

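View pics/c2.png

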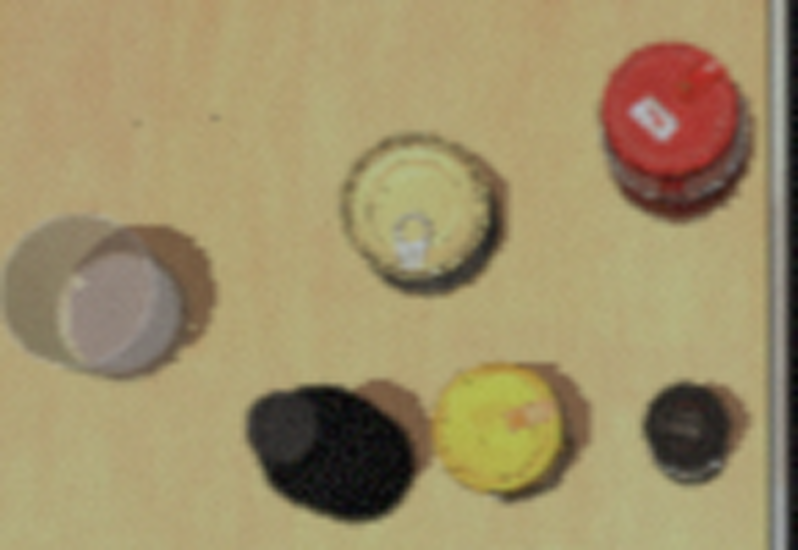

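The crop shows the spoon's bowl at (148,497) with its handle to (322,496), and the opener's head at (412..490,512) with its handle to (688,500). The jar lids are at honey (499,427), spice (687,424) and bottle cap (283,427). I'll compute positions from these.

```bash
cat > m.py <<'E'
from h import *
from scipy.optimize import least_squares
c=get_calibration("top")
u1=lambda p:(330+(p[0]+.5)/4.5-.5,112+(p[1]+.5)/4.5-.5)
u2=lambda p:(185+(p[0]+.5)/5.5-.5,150+(p[1]+.5)/5.5-.5)
for n,p,z in [("honey",(499,427),.087),("spice",(687,424),.105),("red",(672,108),.108),("tin",(418,212),.058),("glass",(80,288),.091),("sauce",(283,427),.19)]:
    print(n,at(c,*u2(p),z).round(4))
for n,p,z in [("sp bowl tip",(114,497),.018),("sp end",(323,496),.018),("sp bowlT",(150,477),.02),("sp bowlB",(150,520),.02),("op head",(410,513),.03),("op h1",(444,480),.03),("op h2",(444,547),.03),("op end",(688,500),.02),("op hstart",(524,510),.035)]:
    print(n,at(c,*u1(p),z).round(4))
M=np.array([[48,-35.5,16],[-57,-35.5,16],[95,76.5,18],[95,10.5,18],[-95,10.5,18],[-95,76.5,18]])/1000
for n,P in [("dark",[(248,134),(265,295),(68,80),(168,72),(195,357),(92,366)]),("pale",[(608,130),(622,292),(428,67),(528,67),(550,353),(447,353)])]:
    U=np.array([u1(p) for p in P])
    W=lambda q:M@R.from_rotvec([0,0,q[2]]).as_matrix().T+[q[0],q[1],.012]
    s=least_squares(lambda q:(proj(c,W(q))-U).ravel(),[.4,-.1,0])
    print(n,s.x.round(4),(s.fun.reshape(-1,2)).round(1).tolist()); w=W(s.x); print(" large",w[0].round(4),"small",w[1].round(4),"groove",w[2:].mean(0).round(4))
E
python3 m.py
```

```text
honey [0.401  0.2818 0.087 ]
spice [0.4007 0.1918 0.105 ]
red [0.5517 0.2    0.108 ]
tin [0.5111 0.3278 0.058 ]
glass [0.467  0.4837 0.091 ]
sauce [0.3899 0.3625 0.19  ]
sp bowl tip [0.4232 0.0682 0.018 ]
sp end [ 0.4241 -0.0611  0.018 ]
sp bowlT [0.4355 0.046  0.02  ]
sp bowlB [0.4087 0.0464 0.02  ]
op head [ 0.4123 -0.1116  0.03  ]
op h1 [ 0.4326 -0.1332  0.03  ]
op h2 [ 0.3915 -0.1314  0.03  ]
op end [ 0.4217 -0.2855  0.02  ]
op hstart [ 0.4137 -0.1797  0.035 ]
dark [0.6028 0.0132 0.0765] [[-0.1, 0.2], [-0.1, 0.2], [-0.5, -0.9], [0.2, -0.8], [0.5, 0.7], [-0.1, 0.4]]
 large [ 0.6534 -0.0185  0.028 ] small [ 0.5487 -0.0266  0.028 ] groove [0.5995 0.0566 0.03  ]
pale [ 0.6066 -0.212   0.0241] [[-0.2, 0.4], [-0.3, 0.3], [-0.4, -0.6], [0.4, -1.2], [0.6, 0.2], [-0.2, 0.8]]
 large [ 0.6555 -0.2463  0.028 ] small [ 0.5505 -0.2488  0.028 ] groove [ 0.6056 -0.1685  0.03  ]
```

```bash
cat > go.py <<'E'
# usage: go.py x y z psi(deg of tool y in world)  -> turn first (rz units), then shift units in tool axes after turn
import sys; from h import *
s=state(); Rm=R.from_rotvec(s["ee_rot"]); p=s["eef_pos"]
m=Rm.as_matrix(); psi=np.degrees(np.arctan2(m[1,1],m[0,1]))
print("t",round(s["clock"],2),"p",p.round(4),"psi",psi.round(2),"zaxis",m[:,2].round(4),"w",round(s["gripper_width"],3),"F",s["force"].round(1),"j",s["joint_positions"].round(2))
a=list(map(float,sys.argv[1:]))
for i in range(0,len(a),4):
    x,y,z,ps=a[i:i+4]; c,sn=np.cos(np.radians(ps)),np.sin(np.radians(ps))
    T=np.array([[-sn,c,0],[c,sn,0],[0,0,-1]])  # columns x,y,z of tool
    rv=(Rm.inv()*R.from_matrix(T)).as_rotvec(degrees=True)/4
    print("turn units",rv.round(2),"shift units after turn",(T.T@(np.array([x,y,z])-p)/.03).round(2))
    p=np.array([x,y,z]); Rm=R.from_matrix(T)
E
python3 go.py .2 .64 .28 0 .42 -.06 .28 0; python3 - <<'E'
from h import *
s=state();c=get_calibration("wrist");Rm=R.from_rotvec(s["ee_rot"])
print(Rm.inv().apply(c["xyz"]-s["eef_pos"]),(Rm.inv()*R.from_rotvec(c["attitude"])).as_matrix().round(3))
E
```

```text
t 0.15 p [0.2012 0.6442 0.2181] psi 72.65 zaxis [-3.e-04 -8.e-04 -1.e+00] w 0.999 F [-0.4  0.1  0.6] j [ 1.23  0.12  1.44  0.    1.58 -0.04]
turn units [-1.000e-02  1.000e-02  1.816e+01] shift units after turn [-0.14 -0.04 -2.06]
turn units [0. 0. 0.] shift units after turn [-23.33   7.33   0.  ]
[ 7.64289423e-02 -9.85137607e-05 -1.65106292e-01] [[ 0.001  0.96   0.278]
 [ 1.    -0.001  0.001]
 [ 0.001  0.278 -0.96 ]]
```

Call:
send_rows(series=[[[0, 0, -1], [0, 0, 1]], [[0, 0, -1], [0, 0, 1]], [[0, 0, 0], [0, 0, 1]], [[0, 0, 0], [0, 0, 1]], [[0, 0, 0], [0, 0, 1]], [[0, 0, 0], [0, 0, 1]], [[0, 0, 0], [0, 0, 1]], [[0, 0, 0], [0, 0, 1]]])

```text
clock: 1.15
eef_pos: [0.2013, 0.6442, 0.2783]
ee_rot: [1.315, 2.853, -0.001]
force: [-0.6, 0.1, 0.3]
gripper_width: 0.997
```

Call:
send_rows(series=[[[0, 0, 0], [0, 0, 1]], [[0, 0, 0], [0, 0, 1]], [[0, 0, 0], [0, 0, 1]], [[0, 0, 0], [0, 0, 1]], [[0, 0, 0], [0, 0, 1]], [[0, 0, 0], [0, 0, 1]], [[0, 0, 0], [0, 0, 1]], [[0, 0, 0], [0, 0, 1]]])

```text
clock: 2.15
eef_pos: [0.2013, 0.6442, 0.2783]
ee_rot: [2.05, 2.38, -0.001]
force: [0.6, 0.4, -0.0]
gripper_width: 1.005
```

Call:
send_rows(series=[[[0, 0, 0], [0, 0, 1]], [[0, 0, 0], [0, 0, 1]], [[-1, 0.32, 0], [0, 0, 0.16]], [[-1, 0.32, 0], [0, 0, 0]], [[-1, 0.32, 0], [0, 0, 0]], [[-1, 0.32, 0], [0, 0, 0]], [[-1, 0.32, 0], [0, 0, 0]], [[-1, 0.32, 0], [0, 0, 0]]])

```text
clock: 3.15
eef_pos: [0.2594, 0.4634, 0.2784]
ee_rot: [2.221, 2.222, -0.0]
force: [0.5, 0.3, 0.2]
gripper_width: 0.998
```

Call:
send_rows(series=[[[-1, 0.32, 0], [0, 0, 0]], [[-1, 0.32, 0], [0, 0, 0]], [[-1, 0.32, 0], [0, 0, 0]], [[-1, 0.32, 0], [0, 0, 0]], [[-1, 0.32, 0], [0, 0, 0]], [[-1, 0.32, 0], [0, 0, 0]], [[-1, 0.32, 0], [0, 0, 0]], [[-1, 0.32, 0], [0, 0, 0]]])

```text
clock: 4.15
eef_pos: [0.3362, 0.2234, 0.2786]
ee_rot: [2.221, 2.222, 0.0]
force: [0.1, 0.7, -0.4]
gripper_width: 1.0
```

Call:
send_rows(series=[[[-1, 0.32, 0], [0, 0, 0]], [[-1, 0.32, 0], [0, 0, 0]], [[-1, 0.32, 0], [0, 0, 0]], [[-1, 0.32, 0], [0, 0, 0]], [[-1, 0.32, 0], [0, 0, 0]], [[-1, 0.32, 0], [0, 0, 0]], [[-1, 0.32, 0], [0, 0, 0]], [[0, 0, 0], [0, 0, 0]]])

```text
clock: 5.15
eef_pos: [0.4035, 0.0131, 0.2783]
ee_rot: [-2.224, -2.218, 0.001]
force: [0.1, -0.4, -1.0]
gripper_width: 1.001
```

```bash
python3 go.py .4236 .0236 .1 0; python3 - <<'E'
from h import *
import json
c=get_calibration("wrist"); im=snapshot("wrist"); crop(im,0,0,640,400,1.25,"pics/w1.png")
json.dump({k:(v.tolist() if hasattr(v,'tolist') else v) for k,v in c.items()},open("w1.json","w")); np.save("w1.npy",im)
E
```

```text
t 5.15 p [0.4035 0.0131 0.2783] psi -0.14 zaxis [-7.e-04 -1.e-04 -1.e+00] w 1.001 F [ 0.1 -0.4 -1. ] j [-0.03 -0.5   1.88 -0.    1.77 -0.03]
turn units [-0.01  0.   -0.04] shift units after turn [0.35 0.67 5.94]
```

View pics/w1.png

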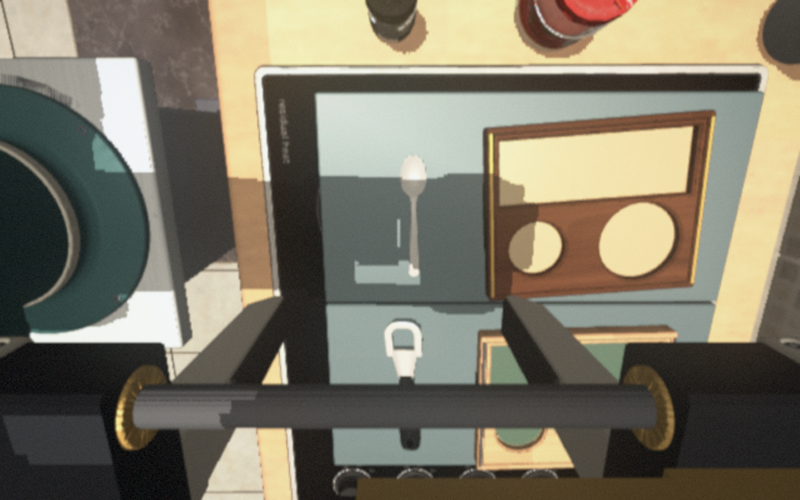

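The wrist view shows the spoon from (413,156) to (414,276), with its bowl at (413,176). The dark board's wells are at (637,240) and (536,247), and the opener is at (403,320)–(410,448), partly behind the gripper bar.

```bash
python3 - <<'E'
from h import *
import json
c=json.load(open("w1.json")); f=lambda u,v,z:at(c,(u+.5)/1.25-.5,(v+.5)/1.25-.5,z).round(4)
for n,u,v,z in [("tip",413,155,.018),("end",414,277,.018),("bl",401,178,.019),("br",427,178,.019),("large",637,240,.028),("small",536,247,.028),("c1",486,129,.034),("c2",714,111,.034),("c3",693,287,.034),("c4",489,299,.034),("ophead",403,320,.03),("opend",410,449,.02),("oph1",385,335,.03),("oph2",422,335,.03)]: print(n,f(u,v,z))
E
```

```text
tip [0.4228 0.0652 0.018 ]
end [ 0.4252 -0.0638  0.018 ]
bl [0.4109 0.0426 0.019 ]
br [0.4371 0.0426 0.019 ]
large [ 0.6539 -0.02    0.028 ]
small [ 0.5507 -0.0274  0.028 ]
c1 [0.4907 0.09   0.034 ]
c2 [0.702  0.1057 0.034 ]
c3 [ 0.7172 -0.0695  0.034 ]
c4 [ 0.5041 -0.0828  0.034 ]
ophead [ 0.4133 -0.109   0.03  ]
opend [ 0.4228 -0.2873  0.02  ]
oph1 [ 0.3936 -0.127   0.03  ]
oph2 [ 0.4342 -0.127   0.03  ]
```

Call:
send_rows(series=[[[0.3, 0.67, 1], [0, 0, -0.26]], [[0, 0, 1], [0, 0, 0]], [[0, 0, 1], [0, 0, 0]], [[0, 0, 1], [0, 0, 0]], [[0, 0, 1], [0, 0, 0]], [[0, 0, 1], [0, 0, 0]], [[0, 0, 0.6], [0, 0, 0]], [[0, 0, 0], [0, 0, 0]]], gripper=-0.1)

```text
clock: 6.2
eef_pos: [0.4229, 0.0239, 0.08]
ee_rot: [-2.199, -2.242, 0.002]
force: [1.5, -0.1, 0.6]
gripper_width: 0.547
```

```bash
python3 go.py .4236 .022 .0145 1; python3 - <<'E'
from h import *
c=get_calibration("wrist"); im=snapshot("wrist"); crop(im,0,0,640,400,1.25,"pics/w2.png")
s=state();p=s["eef_pos"]
for q in [(.4236,.022,.017),(.424,.002,.017),(.4228,.066,.017),(p[0],p[1],.017)]: print(((proj(c,q)+.5)*1.25-.5).round(0))
E
```

```text
t 6.2 p [0.4229 0.0239 0.08  ] psi 1.09 zaxis [-1.6e-03  1.0e-04 -1.0e+00] w 0.547 F [ 1.5 -0.1  0.6] j [-0.   -0.39  2.12  0.    1.41 -0.02]
turn units [-0.02 -0.    0.02] shift units after turn [-0.06  0.02  2.18]
[394. 271.]
[394. 303.]
[394. 195.]
[394. 268.]
```

View pics/w2.png

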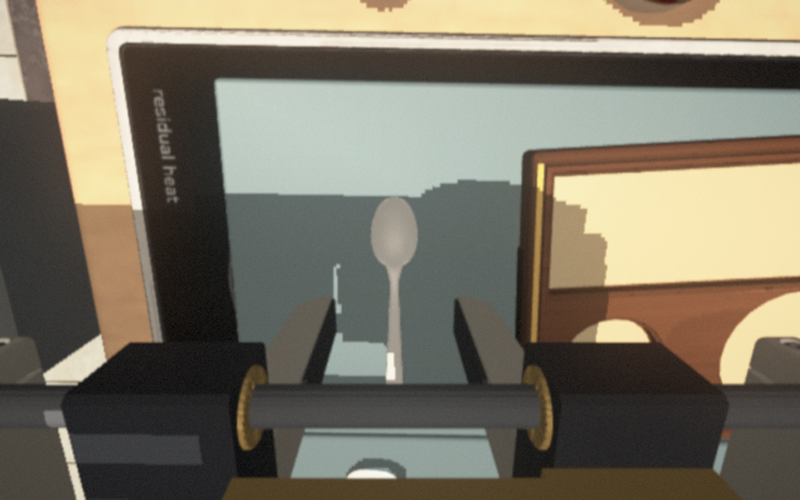

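The spoon lies centred between the fingers: its tip is at (394,197), predicted (394,195). Descend and grip.

Call:
send_rows(series=[[[-0.05, 0, 0.8], [0, 0, 0]], [[0, 0, 0.7], [0, 0, 0]], [[0, 0, 0.4], [0, 0, 0]], [[0, 0, 0.2], [0, 0, 0]], [[0, 0, 0.08], [0, 0, 0]], [[0, 0, 0], [0, 0, 0]]])

```text
clock: 7.0
eef_pos: [0.4237, 0.022, 0.0157]
ee_rot: [2.201, 2.241, 0.001]
force: [-0.2, -0.5, -0.9]
gripper_width: 0.551
```

Call:
send_rows(series=[[[0, 0, 0], [0, 0, 0]], [[0, 0, 0], [0, 0, 0]], [[0, 0, 0], [0, 0, 0]], [[0, 0, 0], [0, 0, 0]], [[0, 0, 0], [0, 0, 0]]], gripper=1)

```text
clock: 7.62
eef_pos: [0.4235, 0.022, 0.0153]
ee_rot: [-2.201, -2.242, 0.0]
force: [-1.0, 0.1, 1.8]
gripper_width: 0.229
```

```bash
python3 go.py .4236 .022 .09 1 .5865 -.1677 .09 91.4
```

```text
t 7.62 p [0.4235 0.022  0.0153] psi 1.05 zaxis [-1.e-04  0.e+00 -1.e+00] w 0.229 F [-1.   0.1  1.8] j [-0.01 -0.33  2.19  0.    1.28 -0.03]
turn units [-0.   -0.    0.01] shift units after turn [ 0.    0.   -2.49]
turn units [  0.    0.  -22.6] shift units after turn [-5.27 -6.45  0.  ]
```

Call:
send_rows(series=[[[0, 0, -0.5], [0, 0, 0]], [[0, 0, -1], [0, 0, 0]], [[0, 0, -1], [0, 0, -0.6]], [[0, 0, -0.5], [0, 0, -1]], [[0, 0, -0.3], [0, 0, -1]], [[0, 0, 0], [0, 0, -1]], [[0, 0, 0], [0, 0, -1]], [[0, 0, 0], [0, 0, -1]]])

```text
clock: 8.62
eef_pos: [0.4236, 0.0219, 0.1153]
ee_rot: [1.72, 2.628, 0.001]
force: [0.3, 0.2, 0.3]
gripper_width: 0.226
```

Call:
send_rows(series=[[[0, 0, 0], [0, 0, -1]], [[0, 0, 0], [0, 0, -1]], [[0, 0, 0], [0, 0, -1]], [[0, 0, 0], [0, 0, -1]], [[0, 0, 0], [0, 0, -1]], [[0, 0, 0], [0, 0, -1]], [[0, 0, 0], [0, 0, -1]], [[0, 0, 0], [0, 0, -1]]])

```text
clock: 9.62
eef_pos: [0.4236, 0.0219, 0.1153]
ee_rot: [0.929, 3.0, 0.0]
force: [-0.9, 0.1, -1.0]
gripper_width: 0.226
```

Call:
send_rows(series=[[[0, 0, 0], [0, 0, -1]], [[0, 0, 0], [0, 0, -1]], [[0, 0, 0], [0, 0, -1]], [[0, 0, 0], [0, 0, -1]], [[0, 0, 0], [0, 0, -1]], [[0, 0, 0], [0, 0, -1]], [[0, 0, 0], [0, 0, -1]], [[0, 0, 0], [0, 0, -1]]])

```text
clock: 10.62
eef_pos: [0.4236, 0.0219, 0.1153]
ee_rot: [0.066, 3.14, -0.0]
force: [-0.3, 0.1, 0.1]
gripper_width: 0.227
```

Call:
send_rows(series=[[[0, 0, 0], [0, 0, -1]], [[-0.75, -0.93, 0], [0, 0, 0]], [[-0.75, -0.93, 0], [0, 0, 0]], [[-0.75, -0.93, 0], [0, 0, 0]], [[-0.75, -0.93, 0], [0, 0, 0]], [[-0.75, -0.93, 0], [0, 0, 0]], [[-0.75, -0.93, 0], [0, 0, 0]], [[-0.77, -0.91, 0], [0, 0, 0]]])

```text
clock: 11.62
eef_pos: [0.5873, -0.1698, 0.1153]
ee_rot: [-0.04, 3.141, -0.0]
force: [-0.3, 0.6, -0.2]
gripper_width: 0.227
```

Call:
send_rows(series=[[[0, 0, 0], [0, 0, 0]], [[0, 0, 0], [0, 0, 0]]])

```text
clock: 11.88
eef_pos: [0.5862, -0.1684, 0.1146]
ee_rot: [0.04, -3.141, -0.0]
force: [-0.5, -0.3, -0.5]
gripper_width: 0.228
```

```bash
python3 go.py .5856 -.169 .026 91.4;python3 - <<'E'
from h import *
import json
c=get_calibration("wrist"); im=snapshot("wrist"); crop(im,0,0,640,400,1.25,"pics/w3.png")
json.dump({k:(v.tolist() if hasattr(v,'tolist') else v) for k,v in c.items()},open("w3.json","w"))
E
```

```text
t 11.88 p [ 0.5862 -0.1684  0.1146] psi 91.44 zaxis [-2.e-04  2.e-04 -1.e+00] w 0.228 F [-0.5 -0.3 -0.5] j [-0.32  0.02  1.71  0.    1.41 -1.92]
turn units [ 0.   -0.    0.01] shift units after turn [ 0.02 -0.02  2.95]
```

View pics/w3.png

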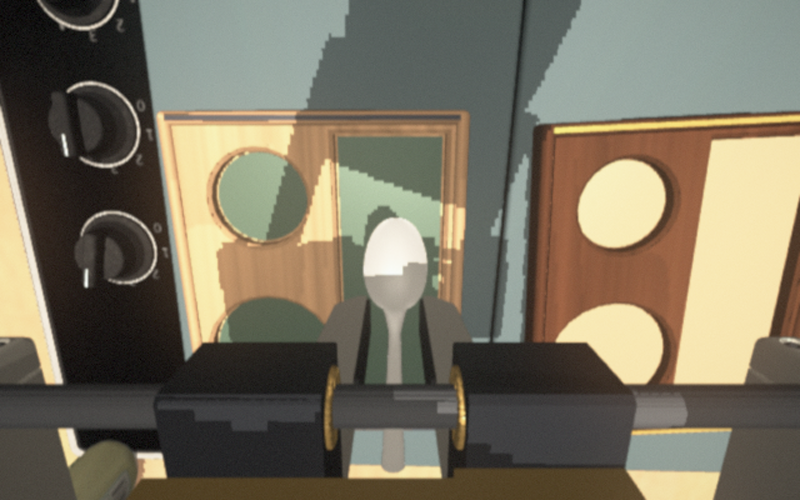

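The spoon is held straight over the groove, with its bowl at (395,265). The groove floor at row 145 spans about 338..443, and the pale small well is at (262,196). I'll check these as positions.

```bash
python3 - <<'E'
from h import *
import json
c=json.load(open("w3.json")); f=lambda u,v,z:at(c,(u+.5)/1.25-.5,(v+.5)/1.25-.5,z).round(4)
for n,u,v,z in [("gl",338,137,.022),("gr",443,137,.022),("gl rim",331,131,.034),("gr rim",445,131,.034),("small",262,196,.024),("cornL",160,113,.034),("cornR",468,111,.034),("bowl tip",395,217,.11),("darksmall",624,203,.026)]: print(n,f(u,v,z))
E
```

```text
gl [ 0.5148 -0.2045  0.022 ]
gr [ 0.5132 -0.1419  0.022 ]
gl rim [ 0.5114 -0.2069  0.034 ]
gr rim [ 0.5097 -0.1423  0.034 ]
small [ 0.5511 -0.2515  0.024 ]
cornL [ 0.5042 -0.3026  0.034 ]
cornR [ 0.4987 -0.1301  0.034 ]
bowl tip [ 0.5445 -0.1698  0.11  ]
darksmall [ 0.5493 -0.0291  0.026 ]
```

Call:
send_rows(series=[[[0, -0.07, 0.8], [0, 0, 0]], [[0, 0, 0.9], [0, 0, 0]], [[0, 0, 0.6], [0, 0, 0]], [[0, 0, 0.3], [0, 0, 0]], [[0, 0, 0.2], [0, 0, 0]], [[0, 0, 0.13], [0, 0, 0]], [[0, 0, 0], [0, 0, 0]]])

```text
clock: 12.8
eef_pos: [0.5866, -0.1708, 0.0266]
ee_rot: [-0.04, 3.141, -0.0]
force: [0.6, 0.2, 0.5]
gripper_width: 0.228
```

```bash
python3 go.py .5856 -.1705 .0255 91.4
```

```text
t 12.8 p [ 0.5866 -0.1708  0.0266] psi 91.45 zaxis [ 2.e-04 -1.e-04 -1.e+00] w 0.228 F [0.6 0.2 0.5] j [-0.33  0.1   1.78 -0.    1.26 -1.92]
turn units [-0.    0.    0.01] shift units after turn [0.03 0.01 0.04]
```

Call:
send_rows(series=[[[0, 0, 0], [0, 0, 0]], [[0, 0, 0], [0, 0, 0]], [[0, 0, -0.2], [0, 0, 0]], [[0, 0, -0.4], [0, 0, 0]], [[0, 0, -0.8], [0, 0, 0]], [[0, 0, -1], [0, 0, 0]], [[0, 0, -1], [0, 0, 1]], [[0, 0, -0.5], [0, 0, 1]]], gripper=0.4)

```text
clock: 13.8
eef_pos: [0.587, -0.171, 0.1464]
ee_rot: [0.183, 3.133, -0.001]
force: [0.6, 0.1, -0.2]
gripper_width: 0.299
```

```bash
python3 go.py .5866 -.1708 .14 3.2 .4184 -.213 .14 3.2;python3 - <<'E'
from h import *
im=snapshot("wrist"); crop(im,100,50,500,400,1.2,"pics/w4.png")
E
```

```text
t 13.8 p [ 0.587  -0.171   0.1464] psi 83.32 zaxis [ 0.0027 -0.001  -1.    ] w 0.299 F [ 0.6  0.1 -0.2] j [-0.33  0.01  1.68 -0.    1.46 -1.78]
turn units [2.000e-02 4.000e-02 2.003e+01] shift units after turn [ 0.01 -0.01  0.21]
turn units [0. 0. 0.] shift units after turn [-1.09 -5.68  0.  ]
```

View pics/w4.png

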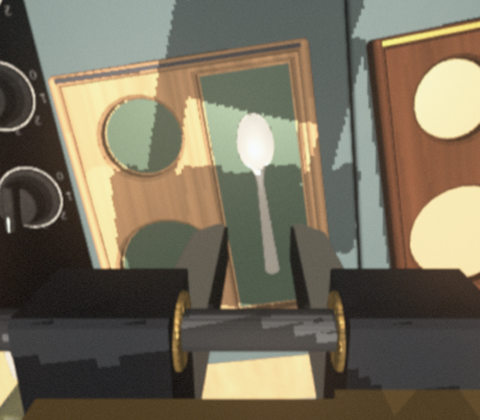

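The spoon lies within the groove, bowl at (255,142) and handle end at (272,268), clear of the walls. Now the opener.

Call:
send_rows(series=[[[0, 0, 0], [0, 0, 1]], [[0, 0, 0], [0, 0, 1]], [[0, 0, 0], [0, 0, 1]], [[0, 0, 0], [0, 0, 1]], [[0, 0, 0], [0, 0, 1]], [[0, 0, 0], [0, 0, 1]], [[0, 0, 0], [0, 0, 1]], [[0, 0, 0], [0, 0, 1]]], gripper=-0.1)

```text
clock: 14.85
eef_pos: [0.5865, -0.1708, 0.1436]
ee_rot: [1.038, 2.965, 0.0]
force: [0.2, -0.3, 0.5]
gripper_width: 0.55
```

Call:
send_rows(series=[[[0, 0, 0], [0, 0, 1]], [[0, 0, 0], [0, 0, 1]], [[0, 0, 0], [0, 0, 1]], [[0, 0, 0], [0, 0, 1]], [[0, 0, 0], [0, 0, 1]], [[0, 0, 0], [0, 0, 1]], [[0, 0, 0], [0, 0, 1]], [[0, 0, 0], [0, 0, 1]]])

```text
clock: 15.85
eef_pos: [0.5865, -0.1708, 0.1436]
ee_rot: [1.816, 2.564, 0.0]
force: [-0.3, 0.4, -0.2]
gripper_width: 0.553
```

Call:
send_rows(series=[[[0, 0, 0], [0, 0, 1]], [[0, 0, 0], [0, 0, 1]], [[0, 0, 0], [0, 0, 1]], [[0, 0, 0], [0, 0, 1]], [[-0.2, -0.9, 0], [0, 0, 0]], [[-0.2, -1, 0], [0, 0, 0]], [[-0.2, -1, 0], [0, 0, 0]], [[-0.2, -1, 0], [0, 0, 0]]])

```text
clock: 16.85
eef_pos: [0.4702, -0.2019, 0.1436]
ee_rot: [2.152, 2.289, 0.0]
force: [-0.3, 1.1, -0.2]
gripper_width: 0.55
```

Call:
send_rows(series=[[[-0.2, -0.9, 0.3], [0, 0, 0]], [[-0.1, -0.85, 0.4], [0, 0, 0]], [[0, 0, 0.3], [0, 0, 0]], [[0, 0, 0], [0, 0, 0]], [[0, 0, 0], [0, 0, 0]]])

```text
clock: 17.48
eef_pos: [0.42, -0.2139, 0.1137]
ee_rot: [2.153, 2.288, 0.0]
force: [0.1, 0.1, 0.3]
gripper_width: 0.545
```

```bash
python3 go.py .4184 -.213 .016 3.2;python3 - <<'E'
from h import *
import json
c=get_calibration("wrist"); im=snapshot("wrist"); crop(im,0,0,640,400,1.25,"pics/w5.png")
json.dump({k:(v.tolist() if hasattr(v,'tolist') else v) for k,v in c.items()},open("w5.json","w"))
E
```

```text
t 17.48 p [ 0.42   -0.2139  0.1137] psi 3.49 zaxis [ 2.e-04 -1.e-04 -1.e+00] w 0.545 F [0.1 0.1 0.3] j [-0.53 -0.3   2.    0.    1.44 -0.59]
turn units [0.   0.   0.07] shift units after turn [ 0.03 -0.05  3.26]
```

View pics/w5.png

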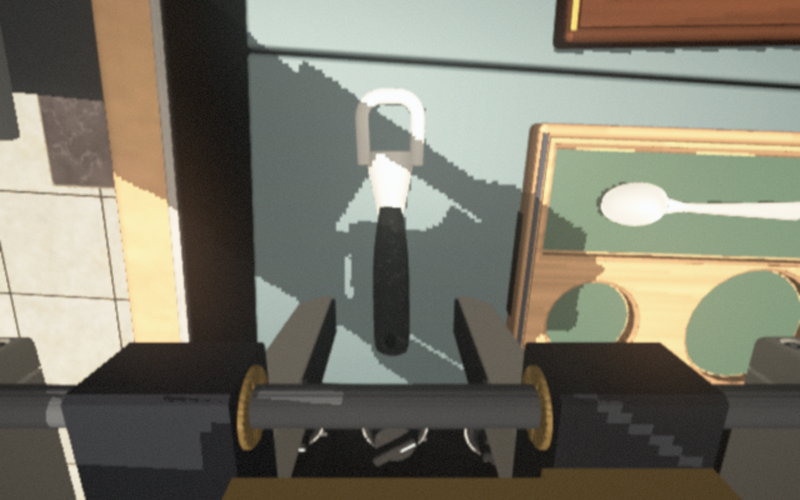

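The opener is centred between the fingers: handle from (392,208) to (391,352), with jaw centre about (394,262) on the handle. Descend and grip.

Call:
send_rows(series=[[[0, -0.04, 1], [0, 0, 0]], [[0, 0, 1], [0, 0, 0]], [[0, 0, 0.7], [0, 0, 0]], [[0, 0, 0.3], [0, 0, 0]], [[0, 0, 0.2], [0, 0, 0]], [[0, 0, 0], [0, 0, 0]]])

```text
clock: 18.27
eef_pos: [0.4184, -0.2141, 0.0177]
ee_rot: [2.153, 2.287, 0.0]
force: [-0.1, 0.6, 0.4]
gripper_width: 0.547
```

Call:
send_rows(series=[[[0, 0, 0], [0, 0, 0]], [[0, 0, 0], [0, 0, 0]], [[0, 0, 0], [0, 0, 0]], [[0, 0, 0], [0, 0, 0]], [[0, 0, 0], [0, 0, 0]]], gripper=1)

```text
clock: 18.9
eef_pos: [0.4182, -0.2141, 0.0175]
ee_rot: [2.153, 2.287, 0.0]
force: [-0.1, 0.9, 1.2]
gripper_width: 0.223
```

Call:
send_rows(series=[[[0, 0, -0.5], [0, 0, 0]], [[0, 0, -1], [0, 0, 0]], [[0, 0, -1], [0, 0, 0]], [[0, 0, -1], [0, 0, 0]], [[0, 0, 0], [0, 0, -1]], [[0, 0, 0], [0, 0, -1]], [[0, 0, 0], [0, 0, -1]], [[0, 0, 0], [0, 0, -1]]])

```text
clock: 19.9
eef_pos: [0.4181, -0.214, 0.1233]
ee_rot: [1.811, 2.566, 0.0]
force: [-0.2, 0.7, 0.3]
gripper_width: 0.223
```

```bash
python3 go.py .4184 -.213 .122 94.4 .58 .055 .122 94.4
```

```text
t 19.9 p [ 0.4181 -0.214   0.1233] psi 19.58 zaxis [ 5.e-04 -3.e-04 -1.e+00] w 0.223 F [-0.2  0.7  0.3] j [-0.53 -0.31  1.99  0.    1.46 -0.87]
turn units [ 0.00e+00  1.00e-02 -1.87e+01] shift units after turn [-0.01  0.03  0.04]
turn units [0. 0. 0.] shift units after turn [-6.06  8.49  0.  ]
```

Call:
send_rows(series=[[[0, 0, 0], [0, 0, -1]], [[0, 0, 0], [0, 0, -1]], [[0, 0, 0], [0, 0, -1]], [[0, 0, 0], [0, 0, -1]], [[0, 0, 0], [0, 0, -1]], [[0, 0, 0], [0, 0, -1]], [[0, 0, 0], [0, 0, -1]], [[0, 0, 0], [0, 0, -1]]])

```text
clock: 20.9
eef_pos: [0.4181, -0.214, 0.1233]
ee_rot: [1.033, 2.966, -0.0]
force: [0.4, -0.4, -0.4]
gripper_width: 0.224
```

Call:
send_rows(series=[[[0, 0, 0], [0, 0, -1]], [[0, 0, 0], [0, 0, -1]], [[0, 0, 0], [0, 0, -1]], [[0, 0, 0], [0, 0, -1]], [[0, 0, 0], [0, 0, -1]], [[0, 0, 0], [0, 0, -1]], [[0, 0, 0], [0, 0, -1]], [[0, 0, 0], [0, 0, -1]]])

```text
clock: 21.9
eef_pos: [0.4181, -0.214, 0.1233]
ee_rot: [0.176, 3.136, -0.0]
force: [-0.1, 0.0, -1.7]
gripper_width: 0.228
```

Call:
send_rows(series=[[[0, 0, 0], [0, 0, -1]], [[0, 0, 0], [0, 0, -1]], [[0, 0, 0], [0, 0, -0.7]], [[0, 0, 0], [0, 0, 0]]])

```text
clock: 22.4
eef_pos: [0.4181, -0.214, 0.1231]
ee_rot: [-0.116, 3.139, -0.0]
force: [-0.6, 0.4, -0.5]
gripper_width: 0.23
```

```bash
python3 go.py .616 .0566 .122 94.4
```

```text
t 22.4 p [ 0.4181 -0.214   0.1231] psi 94.23 zaxis [ 5.e-04 -3.e-04 -1.e+00] w 0.23 F [-0.6  0.4 -0.5] j [-0.53 -0.31  1.99  0.    1.46 -2.17]
turn units [-0.    0.01 -0.04] shift units after turn [-7.27  8.49  0.04]
```

Call:
send_rows(series=[[[-0.8, 0.9, 0], [0, 0, 0]], [[-0.8, 0.95, 0], [0, 0, 0]], [[-0.8, 0.95, 0], [0, 0, 0]], [[-0.8, 0.95, 0], [0, 0, 0]], [[-0.8, 0.95, 0], [0, 0, 0]], [[-0.8, 0.95, 0], [0, 0, 0]], [[-0.8, 0.95, 0], [0, 0, 0]], [[-0.8, 0.95, 0], [0, 0, 0]]])

```text
clock: 23.4
eef_pos: [0.5935, 0.0273, 0.1229]
ee_rot: [-0.114, 3.139, -0.0]
force: [-0.3, 0.6, 0.1]
gripper_width: 0.232
```

Call:
send_rows(series=[[[-0.87, 0.94, 0], [0, 0, 0]], [[0, 0, 0], [0, 0, 0]], [[0, 0, 0], [0, 0, 0]]])

```text
clock: 23.78
eef_pos: [0.6165, 0.056, 0.1224]
ee_rot: [0.116, -3.139, 0.0]
force: [-0.1, -0.3, -0.1]
gripper_width: 0.225
```

```bash
python3 go.py .616 .0566 .028 94.4;python3 - <<'E'
from h import *
import json
c=get_calibration("wrist"); im=snapshot("wrist"); crop(im,0,0,640,400,1.25,"pics/w6.png")
json.dump({k:(v.tolist() if hasattr(v,'tolist') else v) for k,v in c.items()},open("w6.json","w"))
E
```

```text
t 23.77 p [0.6165 0.056  0.1224] psi 94.22 zaxis [-4.e-04 -2.e-04 -1.e+00] w 0.225 F [-0.1 -0.3 -0.1] j [ 0.05  0.04  1.68 -0.    1.42 -1.6 ]
turn units [-0.   -0.01 -0.04] shift units after turn [0.01 0.02 3.15]
```

View pics/w6.png

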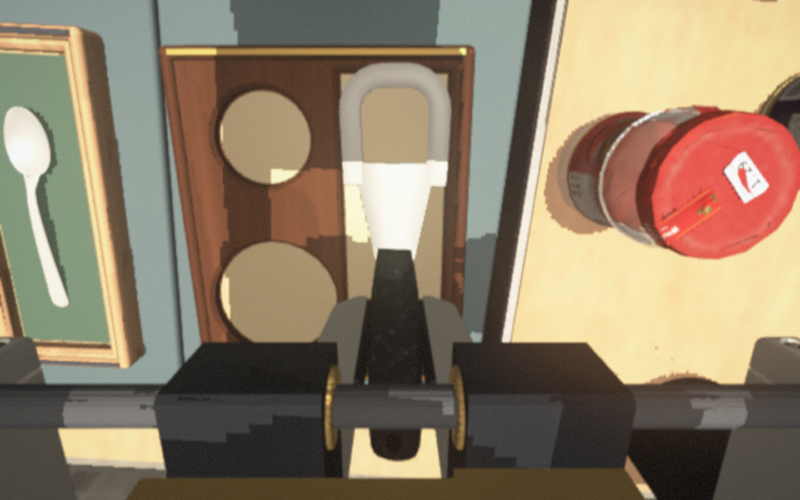

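```bash
python3 - <<'E'
from h import *
import json
c=json.load(open("w6.json")); f=lambda u,v,z:at(c,(u+.5)/1.25-.5,(v+.5)/1.25-.5,z).round(4)
for n,u,v,z in [("cL",163,47,.034),("cR",473,47,.034),("small",265,138,.026),("large",279,297,.026),("tip",397,63,.12),("tip",397,63,.135),("hl",340,110,.125),("hr",449,110,.125),("hend",395,458,.12),("floorR",443,230,.022),("floorL",343,230,.022),("hs",395,250,.125)]: print(n,z,f(u,v,z))
E
```

```text
cL 0.034 [ 0.5058 -0.0817  0.034 ]
cR 0.034 [0.493  0.0899 0.034 ]
small 0.026 [ 0.5509 -0.0282  0.026 ]
large 0.026 [ 0.6542 -0.02    0.026 ]
tip 0.12 [0.5165 0.0489 0.12  ]
tip 0.135 [0.5186 0.049  0.135 ]
hl 0.125 [0.5347 0.0291 0.125 ]
hr 0.125 [0.5317 0.0694 0.125 ]
hend 0.12 [0.6939 0.0615 0.12  ]
floorR 0.022 [0.6007 0.086  0.022 ]
floorL 0.022 [0.6056 0.0208 0.022 ]
hs 0.125 [0.587  0.0535 0.125 ]
```

The opener is lined up over the dark groove (head tip (397,63), handle end (395,458)), only 4 mm too far in +x. I'll correct that and lower it.

Call:
send_rows(series=[[[0.14, 0, 0.8], [0, 0, 0]], [[0, 0, 0.9], [0, 0, 0]], [[0, 0, 0.7], [0, 0, 0]], [[0, 0, 0.35], [0, 0, 0]], [[0, 0, 0.2], [0, 0, 0]], [[0, 0, 0.17], [0, 0, 0]], [[0, 0, 0], [0, 0, 0]], [[0, 0, 0], [0, 0, 0]]])

```text
clock: 24.82
eef_pos: [0.6128, 0.0559, 0.0292]
ee_rot: [-0.116, 3.139, 0.0]
force: [-0.3, -0.6, -0.9]
gripper_width: 0.226
```

```bash
python3 go.py .612 .0566 .028 94.4
```

```text
t 24.82 p [0.6128 0.0559 0.0292] psi 94.25 zaxis [ 6.e-04  1.e-04 -1.e+00] w 0.226 F [-0.3 -0.6 -0.9] j [ 0.05  0.1   1.77  0.    1.27 -1.6 ]
turn units [ 0.    0.01 -0.04] shift units after turn [0.02 0.03 0.04]
```

Call:
send_rows(series=[[[0, 0, 0], [0, 0, 0]], [[0, 0, 0], [0, 0, 0]], [[0, 0, -0.3], [0, 0, 0]], [[0, 0, -0.6], [0, 0, 0]], [[0, 0, -1], [0, 0, 0]], [[0, 0, -1], [0, 0, 0]], [[0, 0, -1], [0, 0, 1]], [[0, 0, -1], [0, 0, 1]]], gripper=0.38)

```text
clock: 25.82
eef_pos: [0.6125, 0.0558, 0.1785]
ee_rot: [0.106, 3.138, 0.0]
force: [0.7, -0.1, 0.2]
gripper_width: 0.307
```

```bash
python3 go.py .401 .056 .19 0 .401 .2818 .19 0;python3 - <<'E'
from h import *
im=snapshot("wrist"); crop(im,100,0,560,400,1.3,"pics/w7.png")
E
```

```text
t 25.82 p [0.6125 0.0558 0.1785] psi 86.12 zaxis [ 1.5e-03  1.0e-04 -1.0e+00] w 0.307 F [ 0.7 -0.1  0.2] j [ 0.05 -0.    1.63 -0.    1.51 -1.45]
turn units [2.000e-02 1.000e-02 2.153e+01] shift units after turn [ 0.01 -7.05 -0.38]
turn units [0. 0. 0.] shift units after turn [7.53 0.   0.  ]
```

View pics/w7.png

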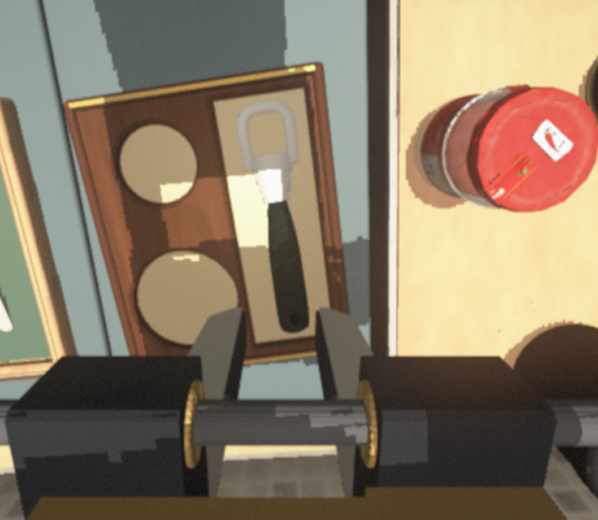

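The opener lies inside the groove, head at (268,130) and handle end at (291,325), clear of the walls. Now the honey jar.

Call:
send_rows(series=[[[0, 0, -0.4], [0, 0, 1]], [[0, 0, 0], [0, 0, 1]], [[0, 0, 0], [0, 0, 1]], [[0, 0, 0], [0, 0, 1]], [[0, 0, 0], [0, 0, 1]], [[0, 0, 0], [0, 0, 1]], [[0, 0, 0], [0, 0, 1]], [[0, 0, 0], [0, 0, 1]]], gripper=-1)

```text
clock: 26.88
eef_pos: [0.6126, 0.0559, 0.1892]
ee_rot: [0.967, 2.988, 0.001]
force: [0.1, 0.5, 0.1]
gripper_width: 0.998
```

Call:
send_rows(series=[[[0, 0, 0], [0, 0, 1]], [[0, 0, 0], [0, 0, 1]], [[0, 0, 0], [0, 0, 1]], [[0, 0, 0], [0, 0, 1]], [[0, 0, 0], [0, 0, 1]], [[0, 0, 0], [0, 0, 1]], [[0, 0, 0], [0, 0, 1]], [[0, 0, 0], [0, 0, 1]]])

```text
clock: 27.88
eef_pos: [0.6126, 0.0559, 0.1892]
ee_rot: [1.753, 2.606, 0.001]
force: [0.5, 0.1, 0.6]
gripper_width: 1.003
```

Call:
send_rows(series=[[[0, 0, 0], [0, 0, 1]], [[0, 0, 0], [0, 0, 1]], [[0, 0, 0], [0, 0, 1]], [[0, 0, 0], [0, 0, 1]], [[0, 0, 0], [0, 0, 1]], [[0, 0, 0], [0, 0, 0.5]], [[0, -1, 0], [0, 0, 0]], [[0, -1, 0], [0, 0, 0]]])

```text
clock: 28.88
eef_pos: [0.5518, 0.0556, 0.1882]
ee_rot: [2.216, 2.227, 0.0]
force: [0.4, 0.6, 0.3]
gripper_width: 1.002
```

Call:
send_rows(series=[[[0, -1, 0], [0, 0, 0]], [[0, -1, 0], [0, 0, 0]], [[0, -1, 0], [0, 0, 0]], [[0.5, -1, 0], [0, 0, 0]], [[1, -1, 0], [0, 0, 0]], [[1, -0.05, 0], [0, 0, 0]], [[1, 0, 0], [0, 0, 0]], [[1, 0, 0], [0, 0, 0]]])

```text
clock: 29.88
eef_pos: [0.4003, 0.1909, 0.1886]
ee_rot: [2.215, 2.227, 0.002]
force: [0.2, -0.8, -0.7]
gripper_width: 1.003
```

Call:
send_rows(series=[[[1, 0, 0], [0, 0, 0]], [[1, 0, 0], [0, 0, 0]], [[1, 0, 0], [0, 0, 0]], [[0, 0, 0.5], [0, 0, 0]], [[0, 0, 0.5], [0, 0, 0]], [[0, 0, 0], [0, 0, 0]], [[0, 0, 0], [0, 0, 0]]])

```text
clock: 30.75
eef_pos: [0.4002, 0.2795, 0.1581]
ee_rot: [2.217, 2.225, 0.001]
force: [0.7, 0.2, 0.5]
gripper_width: 1.002
```

```bash
python3 go.py .401 .2818 .058 0;python3 - <<'E'
from h import *
import json
c=get_calibration("wrist"); im=snapshot("wrist"); crop(im,0,0,640,400,1.25,"pics/w8.png")
json.dump({k:(v.tolist() if hasattr(v,'tolist') else v) for k,v in c.items()},open("w8.json","w"))
for q in [(.401,.2818,.087),(.4007,.1918,.105),(.39,.3625,.193)]: print(((proj(c,q)+.5)*1.25-.5).round(0))
E
```

```text
t 30.75 p [0.4002 0.2795 0.1581] psi 0.21 zaxis [ 4.e-04  2.e-04 -1.e+00] w 1.002 F [0.7 0.2 0.5] j [ 0.56 -0.28  1.91 -0.    1.51  0.55]
turn units [ 0.01 -0.    0.05] shift units after turn [0.08 0.03 3.34]
[394. 260.]
[393. 409.]
[358. 108.]
```

View pics/w8.png

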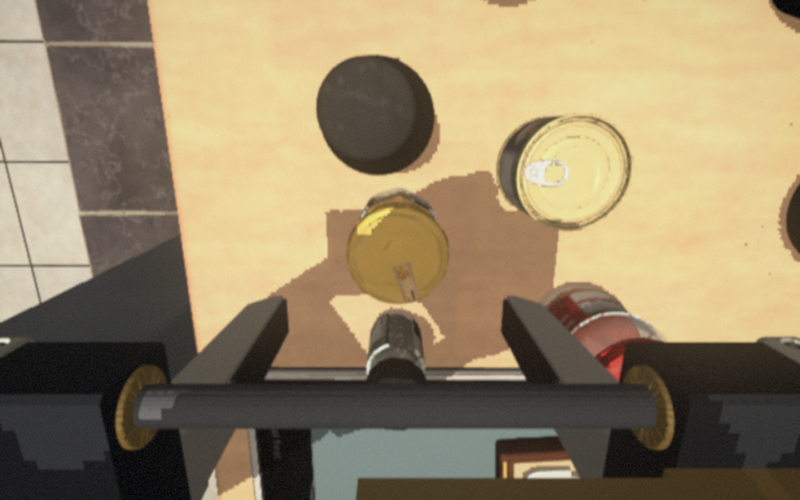

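The honey lid is at (398,252), the bottle cap at about (367,112) and the spice jar at about (397,345), mostly hidden. I'll compute the honey position.

```bash
python3 - <<'E'
from h import *
import json
c=json.load(open("w8.json")); f=lambda u,v,z:at(c,(u+.5)/1.25-.5,(v+.5)/1.25-.5,z).round(4)
for n,u,v,z in [("honey",398,252,.087),("l",347,252,.085),("r",449,252,.085),("bottle cap",365,111,.193),("spice l",368,370,.105),("spice r",426,370,.105),("tin",565,170,.058)]: print(n,f(u,v,z))
E
```

```text
honey [0.4032 0.2868 0.087 ]
l [0.3729 0.286  0.085 ]
r [0.4336 0.2863 0.085 ]
bottle cap [0.3921 0.3616 0.193 ]
spice l [0.3857 0.2188 0.105 ]
spice r [0.4202 0.219  0.105 ]
tin [0.5079 0.3323 0.058 ]
```

Call:
send_rows(series=[[[0.2, 0.08, 0], [0, 0, 0]], [[0, 0, 0.5], [0, 0, 0]], [[0, 0, 0.8], [0, 0, 0]], [[0, 0, 0.8], [0, 0, 0]], [[0, 0, 0.7], [0, 0, 0]], [[0, 0, 0.4], [0, 0, 0]], [[0, 0, 0.17], [0, 0, 0]], [[0, 0, 0], [0, 0, 0]]])

```text
clock: 31.8
eef_pos: [0.4025, 0.286, 0.0567]
ee_rot: [-2.216, -2.226, -0.0]
force: [-0.3, -0.6, -0.6]
gripper_width: 0.999
```

Call:
send_rows(series=[[[0, 0, 0], [0, 0, 0]], [[0, 0, 0], [0, 0, 0]], [[0, 0, 0], [0, 0, 0]], [[0, 0, 0], [0, 0, 0]], [[0, 0, 0], [0, 0, 0]]], gripper=1)

```text
clock: 32.42
eef_pos: [0.4025, 0.286, 0.0569]
ee_rot: [2.217, 2.226, 0.001]
force: [-0.6, 1.2, 2.6]
gripper_width: 0.679
```

Call:
send_rows(series=[[[0, 0, -0.2], [0, 0, 0]], [[0, 0, -0.5], [0, 0, 0]], [[0, 0, -1], [0, 0, 0]], [[0, 0, -1], [0, 0, 0]], [[0, 0, -1], [0, 0, 0]], [[0, 0, -1], [0, 0, 0]], [[0, 0, 0], [0, 0, 0]], [[0, 0, 0], [0, 0, 0]]])

```text
clock: 33.42
eef_pos: [0.4021, 0.2858, 0.1969]
ee_rot: [-2.216, -2.226, 0.001]
force: [-0.1, -0.4, -2.2]
gripper_width: 0.675
```

```bash
python3 go.py .42 -.248 .195 0 .656 -.248 .195 0
```

```text
t 33.42 p [0.4021 0.2858 0.1969] psi 0.25 zaxis [-7.e-04 -4.e-04 -1.e+00] w 0.675 F [-0.1 -0.4 -2.2] j [ 0.57 -0.28  1.85  0.    1.57  0.56]
turn units [-0.01  0.01  0.06] shift units after turn [-17.79   0.6    0.06]
turn units [0. 0. 0.] shift units after turn [0.   7.87 0.  ]
```

Call:
send_rows(series=[[[-0.6, 0, 0], [0, 0, 0]], [[-1, 0, 0], [0, 0, 0]], [[-1, 0, 0], [0, 0, 0]], [[-1, 0, 0], [0, 0, 0]], [[-1, 0, 0], [0, 0, 0]], [[-1, 0, 0], [0, 0, 0]], [[-1, 0, 0], [0, 0, 0]], [[-1, 0.4, 0], [0, 0, 0]]])

```text
clock: 34.42
eef_pos: [0.4146, 0.0563, 0.197]
ee_rot: [-2.217, -2.226, 0.001]
force: [1.0, 1.2, -2.6]
gripper_width: 0.678
```

Call:
send_rows(series=[[[-1, 0.8, 0], [0, 0, 0]], [[-1, 0.8, 0], [0, 0, 0]], [[-1, 0.8, 0], [0, 0, 0]], [[-1, 0.8, 0], [0, 0, 0]], [[-1, 0.8, 0], [0, 0, 0]], [[-1, 0.8, 0], [0, 0, 0]], [[-1, 0.8, 0], [0, 0, 0]], [[-1, 0.8, 0], [0, 0, 0]]])

```text
clock: 35.42
eef_pos: [0.6081, -0.183, 0.1966]
ee_rot: [-2.216, -2.225, 0.001]
force: [0.6, -0.1, -2.1]
gripper_width: 0.683
```

Call:
send_rows(series=[[[-1, 0.8, 0], [0, 0, 0]], [[-0.7, 0.6, 0], [0, 0, 0]], [[-0.5, 0.3, 0], [0, 0, 0]], [[0, 0, 0.4], [0, 0, 0]], [[0, 0, 0.8], [0, 0, 0]], [[0, 0, 0.8], [0, 0, 0]], [[0, 0, 0.4], [0, 0, 0]], [[0, 0, 0], [0, 0, 0]]])

```text
clock: 36.42
eef_pos: [0.6591, -0.2465, 0.1249]
ee_rot: [-2.215, -2.226, 0.001]
force: [-0.2, -0.5, -2.0]
gripper_width: 0.679
```

```bash
python3 go.py .656 -.248 .08 0; python3 - <<'E'
from h import *
import json
c=get_calibration("wrist"); im=snapshot("wrist"); crop(im,0,0,640,400,1.25,"pics/w9.png")
for q in [(.551,-.2505,.028),(.656,-.248,.028)]: print(((proj(c,q)+.5)*1.25-.5).round(0))
E
```

```text
t 36.42 p [ 0.6591 -0.2465  0.1249] psi 0.27 zaxis [-1.3e-03  5.0e-04 -1.0e+00] w 0.679 F [-0.2 -0.5 -2. ] j [-0.39  0.22  1.48 -0.    1.45 -0.4 ]
turn units [-0.02 -0.01  0.07] shift units after turn [-0.05 -0.1   1.5 ]
[229. 257.]
[388. 254.]
```

View pics/w9.png

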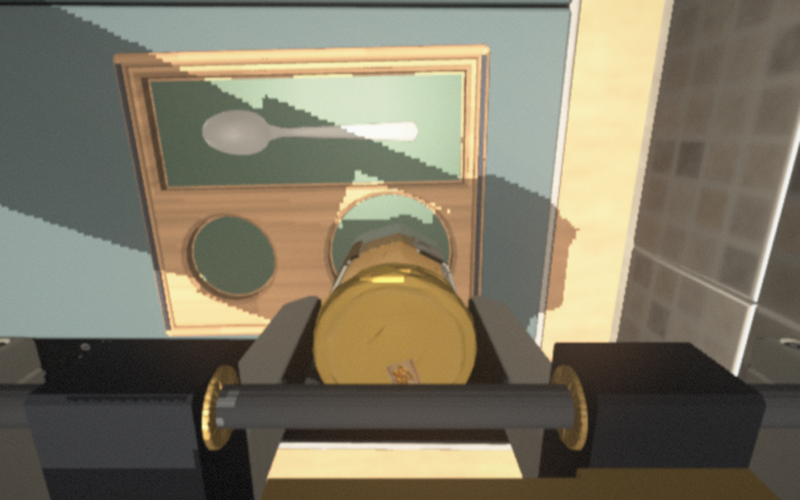

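The large well is centred near (391,253), predicted (388,254), and the jar hangs upright over it. Lower it gently.

Call:
send_rows(series=[[[-0.05, -0.04, 0.4], [0, 0, 0]], [[0, 0, 0.4], [0, 0, 0]], [[0, 0, 0.3], [0, 0, 0]], [[0, 0, 0.2], [0, 0, 0]], [[0, 0, 0.1], [0, 0, 0]], [[0, 0, 0.05], [0, 0, 0]], [[0, 0, 0.03], [0, 0, 0]], [[0, 0, 0], [0, 0, 0]]])

```text
clock: 37.48
eef_pos: [0.6586, -0.2488, 0.0846]
ee_rot: [2.216, 2.225, -0.0]
force: [-14.5, 3.8, 25.1]
gripper_width: 0.679
```

Call:
send_rows(series=[[[0, 0, 0.02], [0, 0, 0]], [[0, 0, 0], [0, 0, 0]]])

```text
clock: 37.72
eef_pos: [0.6586, -0.2488, 0.0846]
ee_rot: [2.215, 2.225, 0.0]
force: [-16.2, 4.2, 28.6]
gripper_width: 0.68
```

Call:
send_rows(series=[[[0, 0, -0.15], [0, 0, 0]], [[0, 0, -0.15], [0, 0, 0]], [[0, 0, 0], [0, 0, 0]], [[0, 0, 0], [0, 0, 0]]])

```text
clock: 38.22
eef_pos: [0.6585, -0.2484, 0.0892]
ee_rot: [-2.216, -2.226, 0.0]
force: [0.2, -0.4, -1.5]
gripper_width: 0.681
```

```bash
python3 go.py .656 -.248 .08 0; python3 - <<'E'
from h import *
a=snapshot("wrist"); b=snapshot("top");d=snapshot("scene")
a=cv2.resize(a[100:330,80:480],None,fx=1.5,fy=1.5)
b=cv2.resize(b[105:205,410:500],(0,0),fx=2.2,fy=2.2,interpolation=cv2.INTER_CUBIC);d=cv2.resize(d[200:300,360:480],None,fx=3.0,fy=3.0,interpolation=cv2.INTER_CUBIC)
o=np.zeros((345+300,800,3),np.uint8); o[:345,:600]=a; o[:220,600:798]=b; o[345:645,:360]=d
c2=get_calibration("scene"); print(proj(c2,[.6586,-.2488,.022]),proj(c2,[.6586,-.2488,.11]))
cv2.imwrite("pics/w10.png",o[:,:,::-1][:645])
cv2.imwrite("pics/w10.png",cv2.resize(cv2.imread("pics/w10.png"),(744,600)))
E
```

```text
t 38.23 p [ 0.6585 -0.2484  0.0892] psi 0.25 zaxis [-4.e-04  2.e-04 -1.e+00] w 0.681 F [ 0.2 -0.4 -1.5] j [-0.4   0.24  1.52 -0.    1.39 -0.4 ]
turn units [-0.01 -0.    0.06] shift units after turn [ 0.01 -0.08  0.31]
[441.82463449 256.34336601] [447.150841   234.48999375]
```

View pics/w10.png

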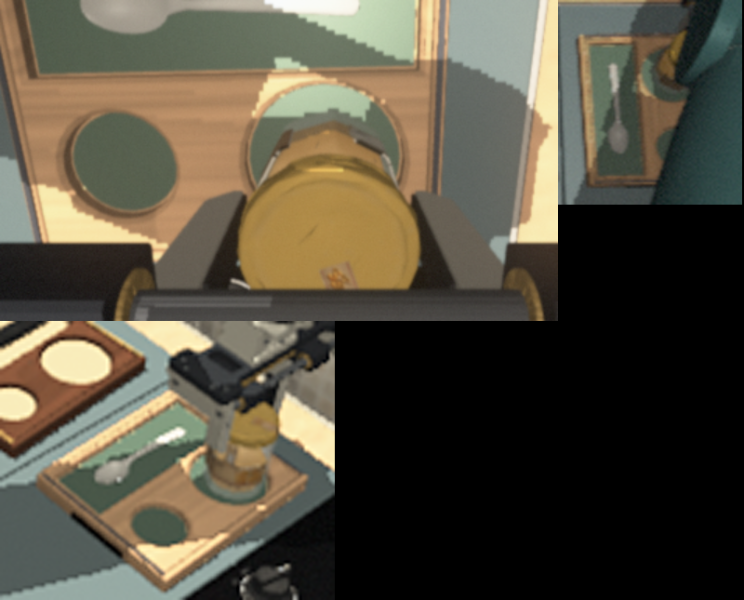

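The composite shows the jar base low and to the right in the well (well edges x 248..403, top y 85), with the gap mostly on the +y side. I'll compare it numerically.

```bash
python3 - <<'E'
from h import *
c=get_calibration("wrist"); U=lambda x,y:(80+x/.93/1.5,100+y/.93/1.5)
t=np.linspace(0,2*np.pi,721)
def ext(x,y,r,z):
    p=proj(c,np.c_[x+r*np.cos(t),y+r*np.sin(t),0*t+z]); return np.r_[p.min(0),p.max(0)].round(1)
print("seen large L,R,T",U(248,85),U(403,85)); print("seen small",U(67,110),U(178,213))
for z in (.032,.034): print(z,"pred large",ext(.657,-.248,.041,z),"small",ext(.551,-.2505,.029,z))
for z in (.032,.04,.06): print("glass if centred",z,ext(.6585,-.2484,.030,z))
print("lid",ext(.6585,-.2484,.032,.119),"seen lid",U(240,155),U(419,155))
print("scale px/mm",ext(.657,-.248,.041,.034)[2]-ext(.657,-.248,.041,.034)[0])
E
```

```text
seen large L,R,T (257.7777777777777, 160.93189964157705) (368.88888888888886, 160.93189964157705)
seen small (128.02867383512543, 178.85304659498206) (207.59856630824373, 252.68817204301075)
0.032 pred large [253.8 158.5 370.3 269. ] small [120.4 178.9 203.2 256.5]
0.034 pred large [253.3 159.  370.8 270.3] small [118.8 179.5 202.3 257.7]
glass if centred 0.032 [271.6 175.2 356.8 255.9]
glass if centred 0.04 [270.1 177.8 358.2 260.9]
glass if centred 0.06 [265.9 184.9 362.1 274.8]
lid [242.8 212.9 383.9 339.2] seen lid (252.04301075268816, 211.1111111111111) (380.3584229390681, 211.1111111111111)
scale px/mm 117.5
```

```bash
python3 - <<'E'
from h import *
t=np.linspace(0,2*np.pi,91); O=[]
for n,(u0,v0,u1,v1),s in [("scene",(405,205,480,285),5.3),("wrist",(225,145,400,265),2.3)]:
    c=get_calibration(n); im=cv2.resize(snapshot(n)[v0:v1,u0:u1],None,fx=s,fy=s,interpolation=cv2.INTER_CUBIC)
    raw=im.copy()
    for (x,y,r,z,col) in [(.658,-.249,.041,.034,(0,255,0)),(.6585,-.2484,.030,.0323,(255,0,0)),(.6585,-.2484,.032,.1193,(0,0,255))]:
        p=(proj(c,np.c_[x+r*np.cos(t),y+r*np.sin(t),0*t+z])-[u0-.5,v0-.5])*s
        cv2.polylines(im,[p.round().astype(int)],True,col,1)
    O.append(np.hstack([raw,im]) if n=="scene" else np.hstack([raw,im]))
w=800; h=sum(o.shape[0] for o in O); print([o.shape for o in O])
o=np.zeros((h,max(o.shape[1] for o in O),3),np.uint8); y=0
for a in O: o[y:y+a.shape[0],:a.shape[1]]=a; y+=a.shape[0]
f=min(1,600/o.shape[0],800/o.shape[1]); print(o.shape,f)
cv2.imwrite("pics/w11.png",cv2.resize(o[:,:,::-1],None,fx=f,fy=f))
E
```

```text
[(424, 796, 3), (276, 804, 3)]
(700, 804, 3) 0.8571428571428571
```

View pics/w11.png

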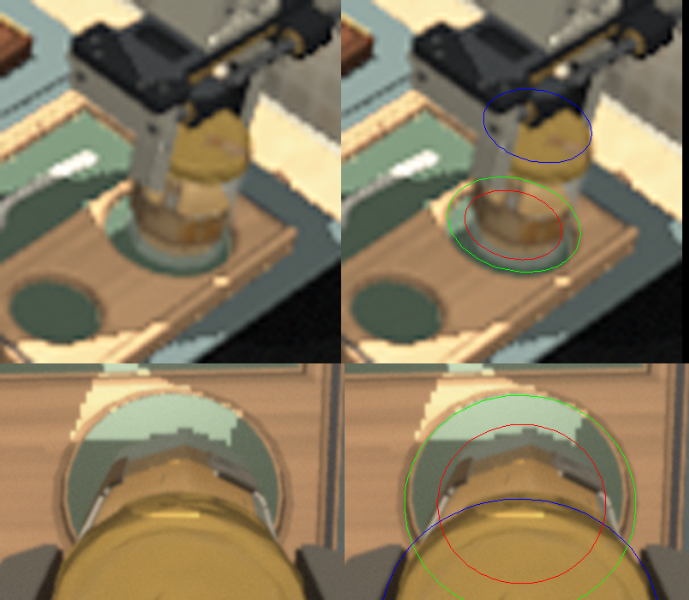

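The overlay shows the jar sitting lower in the grip than planned. Its base is about 5 mm towards +x/−y in the well, which agrees with the contact force direction. I'll shift it and lower again in small steps.

Call:
send_rows(series=[[[0.07, -0.17, 0], [0, 0, 0]], [[0, 0, 0], [0, 0, 0]], [[0, 0, 0.1], [0, 0, 0]], [[0, 0, 0], [0, 0, 0]], [[0, 0, 0], [0, 0, 0]]])

```text
clock: 39.1
eef_pos: [0.6535, -0.2464, 0.0866]
ee_rot: [-2.216, -2.226, 0.0]
force: [0.2, 0.2, -1.9]
gripper_width: 0.679
```

Call:
send_rows(series=[[[0, 0, 0.05], [0, 0, 0]], [[0, 0, 0], [0, 0, 0]], [[0, 0, 0], [0, 0, 0]]])

```text
clock: 39.48
eef_pos: [0.6535, -0.2464, 0.0851]
ee_rot: [-2.217, -2.226, 0.0]
force: [1.0, 0.2, -1.8]
gripper_width: 0.681
```

Call:
send_rows(series=[[[0, 0, 0.05], [0, 0, 0]], [[0, 0, 0], [0, 0, 0]], [[0, 0, 0], [0, 0, 0]]])

```text
clock: 39.85
eef_pos: [0.6536, -0.2465, 0.0847]
ee_rot: [2.216, 2.226, 0.0]
force: [-2.1, 1.6, 5.1]
gripper_width: 0.68
```

```bash
python3 - <<'E'
from h import *
c=get_calibration("wrist"); im=snapshot("wrist"); s=state(); p=s["eef_pos"]
hs=cv2.cvtColor(im,cv2.COLOR_RGB2HSV); m=(hs[...,0]>15)&(hs[...,0]<32)&(hs[...,1]>130)
for v in range(200,306,8):
    x=np.where(m[v,220:410])[0]
    print(v,(x.min()+220,x.max()+220,len(x)) if len(x) else None,end="; ")
t=np.linspace(0,2*np.pi,721)
for dz in (.0301,.0244):
    q=proj(c,np.c_[p[0]+.032*np.cos(t),p[1]+.032*np.sin(t),0*t+p[2]+dz]); print("\n",dz,q.min(0),q.max(0))
    for v in range(216,306,16):
        k=abs(q[:,1]-v)<1.2; print(v,q[k,0].min().round(0),q[k,0].max().round(0),end="; ")
E
```

```text
200 (np.int64(297), np.int64(331), 32); 208 (np.int64(285), np.int64(344), 38); 216 (np.int64(283), np.int64(352), 66); 224 (np.int64(278), np.int64(355), 78); 232 (np.int64(268), np.int64(361), 94); 240 (np.int64(260), np.int64(368), 109); 248 (np.int64(255), np.int64(375), 121); 256 (np.int64(252), np.int64(378), 127); 264 (np.int64(251), np.int64(380), 130); 272 (np.int64(250), np.int64(380), 131); 280 (np.int64(249), np.int64(381), 133); 288 (np.int64(252), np.int64(379), 123); 296 (np.int64(254), np.int64(377), 110); 304 (np.int64(257), np.int64(383), 103); 
 0.0301 [242.58212521 213.31327683] [384.0129658  339.80254975]
216 289.0 337.0; 232 262.0 365.0; 248 250.0 377.0; 264 244.0 383.0; 280 243.0 384.0; 296 246.0 381.0; 
 0.0244 [245.1339127  209.22263119] [381.60824453 331.97441186]
216 280.0 347.0; 232 259.0 367.0; 248 250.0 377.0; 264 245.0 381.0; 280 246.0 381.0; 296 251.0 376.0;
```

Lid size in the image fits a jar about 6 mm lower in the grip, so it is upright and standing on the well floor. Release.

Call:
send_rows(series=[[[0, 0, 0], [0, 0, 0]], [[0, 0, 0], [0, 0, 0]], [[0, 0, 0], [0, 0, 0]], [[0, 0, -0.3], [0, 0, 0]], [[0, 0, -0.6], [0, 0, 0]], [[0, 0, -1], [0, 0, 0]], [[0, 0, -1], [0, 0, 0]], [[0, 0, -1], [0, 0, 0]]], gripper=-0.9)

```text
clock: 40.9
eef_pos: [0.6535, -0.2464, 0.2034]
ee_rot: [2.216, 2.225, 0.001]
force: [0.1, 0.0, -0.1]
gripper_width: 0.949
```

```bash
python3 go.py .391 -.1 .26 0 .391 .362 .26 0; python3 - <<'E'
from h import *
import json
c=get_calibration("wrist"); im=snapshot("wrist"); np.save("w12.npy",im)
hs=cv2.cvtColor(im,cv2.COLOR_RGB2HSV); m=((hs[...,0]>15)&(hs[...,0]<32)&(hs[...,1]>130)).astype(np.uint8); m[310:]=0
n,l,st,ce=cv2.connectedComponentsWithStats(m); k=1+st[1:,4].argmax(); print(st[k],ce[k])
t=np.linspace(0,2*np.pi,721)
for z,r in ((.109,.032),(.105,.032),(.09,.032),(.022,.030)):
    q=proj(c,np.c_[.6535+r*np.cos(t),-.2465+r*np.sin(t),0*t+z]); print(z,q.min(0).round(),q.max(0).round())
cv2.imwrite("pics/w12.png",im[:,:,::-1])
E
```

```text
t 40.9 p [ 0.6535 -0.2464  0.2034] psi 0.25 zaxis [ 1.3e-03 -5.0e-04 -1.0e+00] w 0.949 F [ 0.1  0.  -0.1] j [-0.4   0.17  1.41  0.    1.56 -0.4 ]
turn units [0.02 0.01 0.06] shift units after turn [ 4.88 -8.75 -1.89]
turn units [0. 0. 0.] shift units after turn [15.4  0.   0. ]
[ 277  163   76   85 3780] [314.01798942 204.65132275]
0.109 [275. 163.] [354. 239.]
0.105 [275. 162.] [353. 237.]
0.09 [277. 159.] [351. 230.]
0.022 [286. 150.] [343. 206.]
```

Honey jar: the lid blob at x 277–353 matches a jar standing at floor height, centred. Next, the bottle.

Call:
send_rows(series=[[[0, 0, -0.9], [0, 0, 0]], [[0, 0, -1], [0, 0, 0]], [[0.5, -0.9, 0], [0, 0, 0]], [[0.6, -1, 0], [0, 0, 0]], [[0.6, -1, 0], [0, 0, 0]], [[0.6, -1, 0], [0, 0, 0]], [[0.6, -1, 0], [0, 0, 0]], [[0.6, -1, 0], [0, 0, 0]]])

```text
clock: 41.95
eef_pos: [0.475, -0.1416, 0.259]
ee_rot: [2.216, 2.225, 0.001]
force: [0.1, 0.5, 0.3]
gripper_width: 0.951
```

Call:
send_rows(series=[[[0.6, -1, 0], [0, 0, 0]], [[0.6, -1, 0], [0, 0, 0]], [[1, -0.85, 0], [0, 0, 0]], [[1, 0, 0], [0, 0, 0]], [[1, 0, 0], [0, 0, 0]], [[1, 0, 0], [0, 0, 0]], [[1, 0, 0], [0, 0, 0]], [[1, 0, 0], [0, 0, 0]]])

```text
clock: 42.95
eef_pos: [0.3893, 0.0744, 0.259]
ee_rot: [2.216, 2.225, 0.002]
force: [-0.1, -0.4, -0.5]
gripper_width: 0.952
```

Call:
send_rows(series=[[[1, 0, 0], [0, 0, 0]], [[1, 0, 0], [0, 0, 0]], [[1, 0, 0], [0, 0, 0]], [[1, 0, 0], [0, 0, 0]], [[1, 0, 0], [0, 0, 0]], [[1, 0, 0], [0, 0, 0]], [[1, 0, 0], [0, 0, 0]], [[0.9, 0, 0], [0, 0, 0]]])

```text
clock: 43.95
eef_pos: [0.3883, 0.3116, 0.259]
ee_rot: [2.216, 2.227, 0.002]
force: [-0.7, -0.5, 0.5]
gripper_width: 0.951
```

```bash
python3 go.py .391 .362 .146 0; python3 - <<'E'
from h import *
s=state();c=get_calibration("wrist"); im=snapshot("wrist"); np.save("w13.npy",im); cv2.imwrite("pics/w13.png",im[:,:,::-1])
q=proj(c,[[.391,.362,.193],[.391,.362,0]]); print(q.round())
g=im.max(2); m=((g<75)).astype(np.uint8); m[290:]=0; m=cv2.morphologyEx(m,cv2.MORPH_OPEN,np.ones((7,7)))
n,l,st,ce=cv2.connectedComponentsWithStats(m)
for k in range(1,n):
    if st[k,4]>300: print(st[k],ce[k].round())
u,v=q[0].astype(int); k=l[v,u]; b=(l==k)
for r in range(max(0,v-40),min(290,v+60),8):
    x=np.where(b[r])[0]; print(r,(x.min(),x.max()) if len(x) else None,end="; ")
E
```

```text
t 43.95 p [0.3883 0.3116 0.259 ] psi 0.27 zaxis [ 1.2e-03  9.0e-04 -1.0e+00] w 0.951 F [-0.7 -0.5  0.5] j [ 0.62 -0.28  1.75 -0.    1.67  0.62]
turn units [ 0.02 -0.01  0.07] shift units after turn [1.68 0.09 3.77]
[[318. 144.]
 [317. 126.]]
[ 546    0   94   82 6447] [598.  39.]
[ 563  141   77   95 5466] [606. 183.]
[  49  192  148   92 6519] [138. 239.]
[202 246  32  44 821] [220. 271.]
[398 246  32  44 802] [411. 271.]
[ 260  266   85   24 1012] [312. 281.]
[ 491  273  127   17 1872] [553. 282.]
[   8  274  133   16 1917] [ 76. 282.]
103 (np.int64(0), np.int64(639)); 111 (np.int64(0), np.int64(639)); 119 (np.int64(0), np.int64(639)); 127 (np.int64(0), np.int64(639)); 135 (np.int64(0), np.int64(639)); 143 (np.int64(0), np.int64(639)); 151 (np.int64(0), np.int64(579)); 159 (np.int64(0), np.int64(571)); 167 (np.int64(0), np.int64(566)); 175 (np.int64(0), np.int64(563)); 183 (np.int64(0), np.int64(562)); 191 (np.int64(0), np.int64(563)); 199 (np.int64(0), np.int64(566));
```

Call:
send_rows(series=[[[0.8, 0.05, 0], [0, 0, 0]], [[0.6, 0, 0], [0, 0, 0]], [[0, 0, 0], [0, 0, 0]], [[0, 0, 0], [0, 0, 0]]])

```text
clock: 44.5
eef_pos: [0.3899, 0.3523, 0.2577]
ee_rot: [2.216, 2.226, -0.0]
force: [0.3, -0.4, -1.0]
gripper_width: 0.95
```

```bash
python3 go.py .391 .362 .146 0; python3 - <<'E'
from h import *
c=get_calibration("wrist"); im=snapshot("wrist"); cv2.imwrite("pics/w14.png",im[:,:,::-1])
q=proj(c,[[.391,.362,.193],[.391,.362,.12]]); print(q.round())
g=im.max(2); u,v=q[0].astype(int); print(g[v-60:v+70:10,u-70:u+75:8])
E
```

```text
t 44.5 p [0.3899 0.3523 0.2577] psi 0.25 zaxis [ 0.e+00 -2.e-04 -1.e+00] w 0.95 F [ 0.3 -0.4 -1. ] j [ 0.69 -0.22  1.7  -0.    1.66  0.68]
turn units [0.   0.   0.06] shift units after turn [0.32 0.04 3.72]
[[316. 201.]
 [316. 179.]]
[[236 235 236 236 235 235 235 145  67  62  62 212 234 232 213 157 160 231
  234]
 [235 236 235 236 235 235 224  64  66  60  64  60 160 163 163 160 159 165
  234]
 [236 236 235 236 235 232  65  64  61  60  59  58  57 157 160 162 160 163
  173]
 [236 235 236 235 234 162  66  59  58  55  53  56  56 154 156 156 156 163
   86]
 [234 236 235 235 233 161  61  60  61  62  60  53  49 156 155 155 152 160
   82]
 [236 235 235 234 234 180  69  66  63  62  60  59  87 158 161 160 159 160
   88]
 [235 236 234 234 235 160 158  65  64  61  60  62 156 157 156 154 156 158
  100]
 [235 235 235 214 164 161 154  96  60  61  61 103 158 159 160 157 162 159
  157]
 [234 234 162 157 159 158 164 234 233 234 234 233 234 158 155 154 159 160
  155]
 [226 165 163 165 165 192 234 234 234 233 234 234 234 233 155 156 160 160
  158]
 [162 162 159 162 165 161 168 234 235 233 234 233 233 234 234 158 158 159
  160]
 [153 157 158 153 154 158 157 163 233 234 233 233 234 225 155 161 162 161
  174]
 [156 157 162 161 156 156 158 159 160 233 233 231 156 160 157 165 198 233
  235]]
```

```bash
python3 - <<'E'
from h import *
from scipy.optimize import least_squares
c=get_calibration("wrist"); im=cv2.imread("pics/w14.png")
m=(im.max(2)<100).astype(np.uint8); m=cv2.morphologyEx(m,cv2.MORPH_OPEN,np.ones((5,5)))
n,l,st,ce=cv2.connectedComponentsWithStats(m); b=l==l[185,308]; print(st[l[185,308]])
v=np.arange(80,230,6)
print([(int(r),np.where(b[r])[0].min(),np.where(b[r])[0].max()) for r in v if b[r].any()])
t=np.linspace(0,2*np.pi,361)
for r,z in ((.015,.193),(.015,.188),(.03,.115),(.03,.0)):
    q=proj(c,np.c_[.391+r*np.cos(t),.362+r*np.sin(t),0*t+z]); print(z,q.min(0).round(),q.max(0).round())
E
```

```text
[ 288  136   59   80 3581]
[(140, np.int64(302), np.int64(330)), (146, np.int64(298), np.int64(336)), (152, np.int64(295), np.int64(339)), (158, np.int64(292), np.int64(342)), (164, np.int64(289), np.int64(344)), (170, np.int64(288), np.int64(346)), (176, np.int64(288), np.int64(345)), (182, np.int64(289), np.int64(344)), (188, np.int64(291), np.int64(342)), (194, np.int64(295), np.int64(338)), (200, np.int64(297), np.int64(337)), (206, np.int64(299), np.int64(335)), (212, np.int64(305), np.int64(330))]
0.193 [295. 180.] [337. 220.]
0.188 [295. 179.] [336. 218.]
0.115 [284. 145.] [348. 208.]
0.0 [292. 134.] [339. 181.]
```

Call:
send_rows(series=[[[0.39, 0.05, 0], [0, 0, 0]], [[0, 0, 0.8], [0, 0, 0]], [[0, 0, 0.9], [0, 0, 0]], [[0, 0, 0.8], [0, 0, 0]], [[0, 0, 0.7], [0, 0, 0]], [[0, 0, 0.4], [0, 0, 0]], [[0, 0, 0.12], [0, 0, 0]], [[0, 0, 0], [0, 0, 0]]])

```text
clock: 45.55
eef_pos: [0.3915, 0.3643, 0.1465]
ee_rot: [2.217, 2.226, 0.001]
force: [-0.1, 0.7, -0.0]
gripper_width: 0.95
```

Call:
send_rows(series=[[[0, 0, 0], [0, 0, 0]], [[0, 0, 0], [0, 0, 0]], [[0, 0, 0], [0, 0, 0]], [[0, 0, 0], [0, 0, 0]], [[0, 0, 0], [0, 0, 0]], [[0, 0, 0], [0, 0, 0]], [[0, 0, 0], [0, 0, 0]]], gripper=1)

```text
clock: 46.42
eef_pos: [0.3912, 0.3642, 0.146]
ee_rot: [-2.216, -2.226, 0.0]
force: [-0.7, 0.8, 0.5]
gripper_width: 0.318
```

Call:
send_rows(series=[[[0, 0, -0.1], [0, 0, 0]], [[0, 0, -0.3], [0, 0, 0]], [[0, 0, -0.6], [0, 0, 0]], [[0, 0, -0.9], [0, 0, 0]], [[0, 0, -0.9], [0, 0, 0]], [[0, 0, -0.8], [0, 0, 0]], [[0, 0, -0.5], [0, 0, 0]], [[0, 0, -0.2], [0, 0, 0]]])

```text
clock: 47.42
eef_pos: [0.3914, 0.3643, 0.2762]
ee_rot: [2.216, 2.226, 0.002]
force: [1.2, 0.2, -5.2]
gripper_width: 0.314
```

```bash
python3 go.py .4 0 .276 0 .654 -.0195 .276 0
```

```text
t 47.42 p [0.3914 0.3643 0.2762] psi 0.25 zaxis [ 9.e-04  7.e-04 -1.e+00] w 0.314 F [ 1.2  0.2 -5.2] j [ 0.7  -0.2   1.66 -0.    1.68  0.7 ]
turn units [ 0.01 -0.01  0.06] shift units after turn [-1.214e+01  2.900e-01  1.000e-02]
turn units [0. 0. 0.] shift units after turn [-0.65  8.47  0.  ]
```

Call:
send_rows(series=[[[-0.3, 0, 0], [0, 0, 0]], [[-0.6, 0, 0], [0, 0, 0]], [[-0.8, 0, 0], [0, 0, 0]], [[-0.8, 0, 0], [0, 0, 0]], [[-0.8, 0, 0], [0, 0, 0]], [[-0.8, 0, 0], [0, 0, 0]], [[-0.8, 0, 0], [0, 0, 0]], [[-0.8, 0, 0], [0, 0, 0]]])

```text
clock: 48.42
eef_pos: [0.3915, 0.1914, 0.2744]
ee_rot: [-2.217, -2.226, 0.001]
force: [-0.2, 0.7, -4.1]
gripper_width: 0.317
```

Call:
send_rows(series=[[[-0.8, 0, 0], [0, 0, 0]], [[-0.8, 0.3, 0], [0, 0, 0]], [[-0.8, 0.6, 0], [0, 0, 0]], [[-0.8, 0.8, 0], [0, 0, 0]], [[-0.8, 0.8, 0], [0, 0, 0]], [[-0.8, 0.8, 0], [0, 0, 0]], [[-0.6, 0.8, 0], [0, 0, 0]], [[-0.5, 0.8, 0], [0, 0, 0]]])

```text
clock: 49.42
eef_pos: [0.5397, 0.015, 0.2744]
ee_rot: [-2.217, -2.225, 0.001]
force: [0.4, 0.4, -4.9]
gripper_width: 0.316
```

Call:
send_rows(series=[[[-0.4, 0.8, 0], [0, 0, 0]], [[-0.4, 0.8, 0], [0, 0, 0]], [[-0.2, 0.8, 0], [0, 0, 0]], [[-0.2, 0.6, 0], [0, 0, 0]], [[0, 0.5, 0], [0, 0, 0]], [[0, 0.25, 0], [0, 0, 0]], [[0, 0, 0], [0, 0, 0]], [[0, 0, 0], [0, 0, 0]]])

```text
clock: 50.42
eef_pos: [0.6521, -0.0185, 0.2753]
ee_rot: [2.216, 2.226, 0.0]
force: [0.2, 0.2, -4.4]
gripper_width: 0.32
```

```bash
python3 go.py .654 -.0195 .168 0
```

```text
t 50.42 p [ 0.6521 -0.0185  0.2753] psi 0.27 zaxis [ 1.e-04 -1.e-04 -1.e+00] w 0.32 F [ 0.2  0.2 -4.4] j [-0.07  0.06  1.41 -0.    1.67 -0.07]
turn units [0.   0.   0.07] shift units after turn [-0.03  0.06  3.58]
```

Call:
send_rows(series=[[[-0.03, 0.06, 0.4], [0, 0, 0]], [[0, 0, 0.7], [0, 0, 0]], [[0, 0, 0.7], [0, 0, 0]], [[0, 0, 0.6], [0, 0, 0]], [[0, 0, 0.4], [0, 0, 0]], [[0, 0, 0.3], [0, 0, 0]], [[0, 0, 0.1], [0, 0, 0]], [[0, 0, 0], [0, 0, 0]]])

```text
clock: 51.42
eef_pos: [0.6544, -0.0196, 0.1793]
ee_rot: [2.216, 2.226, 0.0]
force: [0.2, -0.3, -4.6]
gripper_width: 0.32
```

Call:
send_rows(series=[[[0, 0, 0.1], [0, 0, 0]], [[0, 0, 0], [0, 0, 0]], [[0, 0, 0], [0, 0, 0]]])

```text
clock: 51.8
eef_pos: [0.6543, -0.0196, 0.1762]
ee_rot: [2.216, 2.226, 0.0]
force: [0.5, -0.0, -4.1]
gripper_width: 0.316
```

Call:
send_rows(series=[[[0, 0, 0.1], [0, 0, 0]], [[0, 0, 0], [0, 0, 0]], [[0, 0, 0], [0, 0, 0]]])

```text
clock: 52.18
eef_pos: [0.6545, -0.0196, 0.1736]
ee_rot: [2.216, 2.226, 0.001]
force: [0.2, 0.1, 3.6]
gripper_width: 0.321
```

Call:
send_rows(series=[[[0, 0, 0], [0, 0, 0]], [[0, 0, 0], [0, 0, 0]], [[0, 0, 0], [0, 0, 0]], [[0, 0, 0], [0, 0, 0]], [[0, 0, -0.5], [0, 0, 0]], [[0, 0, -1], [0, 0, 0]], [[0, 0, -1], [0, 0, 0]], [[0, 0, -1], [0, 0, 0]]], gripper=-0.4)

```text
clock: 53.18
eef_pos: [0.6542, -0.0196, 0.2803]
ee_rot: [2.216, 2.226, 0.001]
force: [0.3, -0.4, -0.5]
gripper_width: 0.7
```

```bash
python3 go.py .4 -.02 .26 0 .4 .19 .26 0; python3 - <<'E'
from h import *
c=get_calibration("wrist"); im=snapshot("wrist"); cv2.imwrite("pics/w15.png",im[:,:,::-1])
m=(im.max(2)<70).astype(np.uint8); m=cv2.morphologyEx(m,cv2.MORPH_OPEN,np.ones((3,3)))
t=np.linspace(0,2*np.pi,361)
for r,z in ((.015,.215),(.015,.221),(.03,.137)):
    q=proj(c,np.c_[.6545+r*np.cos(t),-.0196+r*np.sin(t),0*t+z]); print(z,q.min(0).round(),q.max(0).round())
n,l,st,ce=cv2.connectedComponentsWithStats(m); q=proj(c,[.6545,-.0196,.215]).astype(int); k=l[q[1],q[0]]; print(q,st[k]); b=l==k
print([(r,np.where(b[r])[0].min(),np.where(b[r])[0].max()) for r in range(120,300,8) if b[r].any()])
E
```

```text
t 53.17 p [ 0.6542 -0.0196  0.2803] psi 0.25 zaxis [ 1.e-03 -1.e-04 -1.e+00] w 0.7 F [ 0.3 -0.4 -0.5] j [-0.07  0.06  1.4  -0.    1.68 -0.07]
turn units [0.01 0.   0.06] shift units after turn [-0.01 -8.47  0.68]
turn units [0. 0. 0.] shift units after turn [7. 0. 0.]
0.215 [294. 194.] [335. 233.]
0.221 [293. 196.] [336. 236.]
0.137 [283. 156.] [346. 217.]
[314 213] [ 286  149   61   85 3910]
[(152, np.int64(300), np.int64(331)), (160, np.int64(295), np.int64(336)), (168, np.int64(292), np.int64(340)), (176, np.int64(288), np.int64(343)), (184, np.int64(286), np.int64(346)), (192, np.int64(287), np.int64(344)), (200, np.int64(289), np.int64(343)), (208, np.int64(294), np.int64(337)), (216, np.int64(296), np.int64(337)), (224, np.int64(298), np.int64(334)), (232, np.int64(308), np.int64(324))]
```

The bottle is upright and seated: the cap's row and width match z 0.215. Now the spice jar, with the jaws turned along y so the hand clears the bottle when placing.

Call:
send_rows(series=[[[0, 0, 0], [0, 0, -1]], [[0, 0, 0], [0, 0, -1]], [[0, 0, 0], [0, 0, -1]], [[0, 0, 0], [0, 0, -1]], [[0, 0, 0], [0, 0, -1]], [[0, 0, 0], [0, 0, -1]], [[0, 0, 0], [0, 0, -1]], [[0, 0, 0], [0, 0, -1]]], gripper=-1)

```text
clock: 54.22
eef_pos: [0.6543, -0.0196, 0.2791]
ee_rot: [1.513, 2.752, 0.001]
force: [-0.4, -0.0, -0.9]
gripper_width: 1.003
```

Call:
send_rows(series=[[[0, 0, 0], [0, 0, -1]], [[0, 0, 0], [0, 0, -1]], [[0, 0, 0], [0, 0, -1]], [[0, 0, 0], [0, 0, -1]], [[0, 0, 0], [0, 0, -1]], [[0, 0, 0], [0, 0, -1]], [[0, 0, 0], [0, 0, -1]], [[0, 0, 0], [0, 0, -1]]])

```text
clock: 55.22
eef_pos: [0.6543, -0.0195, 0.2791]
ee_rot: [0.696, 3.063, 0.0]
force: [0.7, -0.2, -0.5]
gripper_width: 0.999
```

Call:
send_rows(series=[[[0, 0, 0], [0, 0, -1]], [[0, 0, 0], [0, 0, -1]], [[0, 0, 0], [0, 0, -1]], [[0, 0, 0], [0, 0, -1]], [[0, 0, 0], [0, 0, -1]], [[0, 0, 0], [0, 0, -1]], [[0, 0, 0], [0, 0, -0.45]], [[1, 0, 0], [0, 0, 0]]])

```text
clock: 56.22
eef_pos: [0.6246, -0.0196, 0.2778]
ee_rot: [0.001, -3.141, -0.0]
force: [-0.1, 0.1, 0.5]
gripper_width: 1.002
```

Call:
send_rows(series=[[[1, 0, 0], [0, 0, 0]], [[1, 0, 0], [0, 0, 0]], [[1, 0, 0], [0, 0, 0]], [[1, 0.9, 0], [0, 0, 0]], [[1, 1, 0], [0, 0, 0]], [[1, 1, 0], [0, 0, 0]], [[1, 1, 0], [0, 0, 0]], [[0.4, 1, 0], [0, 0, 0]]])

```text
clock: 57.22
eef_pos: [0.4009, 0.128, 0.2791]
ee_rot: [-0.0, 3.14, 0.001]
force: [0.9, 0.0, 0.7]
gripper_width: 1.0
```

Call:
send_rows(series=[[[0, 1, 0.5], [0, 0, 0]], [[0, 1, 1], [0, 0, 0]], [[0, 0.2, 0.8], [0, 0, 0]], [[0, 0, 0], [0, 0, 0]], [[0, 0, 0], [0, 0, 0]]])

```text
clock: 57.85
eef_pos: [0.4024, 0.193, 0.2105]
ee_rot: [-0.001, 3.14, 0.001]
force: [-0.2, -1.1, -0.5]
gripper_width: 1.0
```

```bash
python3 go.py .402 .194 .06 90; python3 - <<'E'
from h import *
c=get_calibration("wrist"); im=snapshot("wrist"); cv2.imwrite("pics/w16.png",im[:,:,::-1])
m=(im.max(2)<100).astype(np.uint8); m=cv2.morphologyEx(m,cv2.MORPH_OPEN,np.ones((3,3)))
t=np.linspace(0,2*np.pi,361)
for r,z in ((.0205,.105),(.0205,.08)):
    q=proj(c,np.c_[.402+r*np.cos(t),.194+r*np.sin(t),0*t+z]); print(z,q.min(0).round(),q.max(0).round())
n,l,st,ce=cv2.connectedComponentsWithStats(m); q=proj(c,[.402,.194,.105]).astype(int); k=l[q[1],q[0]]; print(q,k,st[k]); b=l==k
print([(r,np.where(b[r])[0].min(),np.where(b[r])[0].max()) for r in range(100,310,6) if b[r].any()])
print(im.max(2)[140:300:10,q[0]-70:q[0]+75:8])
E
```

```text
t 57.85 p [0.4024 0.193  0.2105] psi 90.02 zaxis [ 1.3e-03  4.0e-04 -1.0e+00] w 1.0 F [-0.2 -1.1 -0.5] j [ 0.39 -0.4   1.92 -0.    1.62 -1.18]
turn units [0.01 0.02 0.01] shift units after turn [0.01 0.03 5.02]
0.105 [293. 174.] [342. 220.]
0.08 [295. 168.] [340. 211.]
[317 197] 12 [ 291  167   46   50 1777]
[(172, np.int64(299), np.int64(326)), (178, np.int64(295), np.int64(331)), (184, np.int64(292), np.int64(334)), (190, np.int64(291), np.int64(335)), (196, np.int64(291), np.int64(335)), (202, np.int64(292), np.int64(334)), (208, np.int64(296), np.int64(331)), (214, np.int64(303), np.int64(324))]
[[184  49  51 143 113 167 168 172 210 238 239 237 238 238 239 238 239 239
  238]
 [185  59  47 118 106 168 166 170 166 237 239 237 237 239 238 238 239 239
  240]
 [187  76  43  81 113 235 163  84 101 107 205 237 237 238 238 238 239 238
  240]
 [183  98  42  68  98 236 165  79  59  60 156 238 238 238 238 239 238 239
  239]
 [102 116  43  57 122 232  59  54  59  62  64 185 178 173 184 175 238 238
  238]
 [ 99  90  38  46  97 161  65  53  63  58  59  70 167 167 169 171 238 238
  239]
 [ 99  83  31  37  80 163  52  51  73  57  60 115 166 169 171 173 239 238
  238]
 [ 99  91  31  37  92 163 158  50  55  55  61 169 166 165 171 168 239 239
  238]
 [ 97  93  35  33  90 163 167 169 170 177 174 177 170 175 170 169 239 238
  238]
 [ 98  95  35  32  95 161 171 168 172 174 175 174 170 175 170 171 238 239
  238]
 [ 96  97  32  36 120 160 170 168 173 179 177 176 178 236 237 238 237 238
  238]
 [ 95  96  35  35 124 164 163 169 173 175 181 184 237 238 237 239 237 237
  238]
 [ 96  95  37  40 133 161 166 217 238 237 237 237 237 237 237 236 236 238
  202]
 [ 95  94  38  35 149 235 237 157 139 123 136 155 236 237 237 237 238 237
  170]
 [ 95  96  34  36 236 235 148  98 111 110 123 111 119 237 237 236 237 237
  236]
 [168 168  35  38 235 235  73  78 107 122 116  91 104 227 237 236 236 236
  237]]
```

Call:
send_rows(series=[[[0.06, -0.08, 0.3], [0, 0, 0]], [[0, 0, 0.8], [0, 0, 0]], [[0, 0, 0.9], [0, 0, 0]], [[0, 0, 0.9], [0, 0, 0]], [[0, 0, 0.9], [0, 0, 0]], [[0, 0, 0.7], [0, 0, 0]], [[0, 0, 0.4], [0, 0, 0]], [[0, 0, 0.1], [0, 0, 0]]])

```text
clock: 58.9
eef_pos: [0.4002, 0.1906, 0.0588]
ee_rot: [0.001, -3.141, 0.0]
force: [-0.1, 0.7, -0.1]
gripper_width: 1.002
```

Call:
send_rows(series=[[[0, 0, 0], [0, 0, 0]], [[0, 0, 0], [0, 0, 0]], [[0, 0, 0], [0, 0, 0]], [[0, 0, 0], [0, 0, 0]], [[0, 0, 0], [0, 0, 0]], [[0, 0, 0], [0, 0, 0]], [[0, 0, 0], [0, 0, 0]]], gripper=1)

```text
clock: 59.78
eef_pos: [0.4003, 0.1908, 0.0591]
ee_rot: [-0.001, 3.142, 0.0]
force: [-0.1, -0.1, -0.6]
gripper_width: 0.436
```

Call:
send_rows(series=[[[0, 0, -0.1], [0, 0, 0]], [[0, 0, -0.3], [0, 0, 0]], [[0, 0, -0.6], [0, 0, 0]], [[0, 0, -0.8], [0, 0, 0]], [[0, 0, -0.8], [0, 0, 0]], [[0, 0, -0.4], [0, 0, 0]], [[0, 0, 0], [0, 0, 0]]])

```text
clock: 60.65
eef_pos: [0.4006, 0.1909, 0.15]
ee_rot: [-0.001, 3.14, 0.001]
force: [0.1, -0.3, -1.6]
gripper_width: 0.436
```

```bash
python3 go.py .5503 -.028 .15 90
```

```text
t 60.65 p [0.4006 0.1909 0.15  ] psi 90.05 zaxis [ 1.5e-03  6.0e-04 -1.0e+00] w 0.436 F [ 0.1 -0.3 -1.6] j [ 0.39 -0.39  2.    0.    1.52 -1.18]
turn units [0.01 0.02 0.01] shift units after turn [-4.99 -7.3   0.  ]
```

Call:
send_rows(series=[[[-0.2, -0.4, 0], [0, 0, 0]], [[-0.4, -0.7, 0], [0, 0, 0]], [[-0.6, -0.8, 0], [0, 0, 0]], [[-0.6, -0.8, 0], [0, 0, 0]], [[-0.6, -0.8, 0], [0, 0, 0]], [[-0.6, -0.8, 0], [0, 0, 0]], [[-0.6, -0.8, 0], [0, 0, 0]], [[-0.6, -0.8, 0], [0, 0, 0]]])

```text
clock: 61.65
eef_pos: [0.5266, 0.0121, 0.1479]
ee_rot: [0.001, -3.14, 0.0]
force: [0.8, -1.0, -0.8]
gripper_width: 0.431
```

Call:
send_rows(series=[[[-0.5, -0.8, 0], [0, 0, 0]], [[-0.3, -0.6, 0], [0, 0, 0]], [[0, 0, 0], [0, 0, 0]], [[0, 0, 0.4], [0, 0, 0]], [[0, 0, 0.6], [0, 0, 0]], [[0, 0, 0.6], [0, 0, 0]], [[0, 0, 0.2], [0, 0, 0]], [[0, 0, 0], [0, 0, 0]]])

```text
clock: 62.65
eef_pos: [0.5503, -0.0279, 0.0945]
ee_rot: [0.002, -3.141, -0.0]
force: [-0.0, -0.1, -0.3]
gripper_width: 0.434
```

```bash
python3 go.py .5503 -.028 .0805 90
```

```text
t 62.65 p [ 0.5503 -0.0279  0.0945] psi 90.06 zaxis [-8.e-04  1.e-04 -1.e+00] w 0.434 F [-0.  -0.1 -0.3] j [-0.1  -0.09  1.86  0.    1.38 -1.67]
turn units [ 0.   -0.01  0.02] shift units after turn [-0.   -0.    0.47]
```

Lower in small steps until contact; I expect it between z 0.087 and 0.081.

Call:
send_rows(series=[[[0, 0, 0.12], [0, 0, 0]], [[0, 0, 0.08], [0, 0, 0]], [[0, 0, 0], [0, 0, 0]], [[0, 0, 0], [0, 0, 0]]])

```text
clock: 63.15
eef_pos: [0.5506, -0.0281, 0.0892]
ee_rot: [-0.001, 3.141, -0.0]
force: [-0.2, 0.3, -1.6]
gripper_width: 0.437
```

Call:
send_rows(series=[[[0, 0, 0.08], [0, 0, 0]], [[0, 0, 0], [0, 0, 0]], [[0, 0, 0], [0, 0, 0]]])

```text
clock: 63.52
eef_pos: [0.5506, -0.0281, 0.0868]
ee_rot: [-0.001, 3.141, -0.0]
force: [0.0, 0.5, 2.2]
gripper_width: 0.437
```

Call:
send_rows(series=[[[0, 0, 0.06], [0, 0, 0]], [[0, 0, 0], [0, 0, 0]], [[0, 0, 0], [0, 0, 0]]])

```text
clock: 63.9
eef_pos: [0.5512, -0.028, 0.0868]
ee_rot: [-0.002, 3.139, 0.0]
force: [-5.0, 1.6, 17.8]
gripper_width: 0.432
```

Call:
send_rows(series=[[[0, 0, -0.06], [0, 0, 0]], [[0, 0, 0], [0, 0, 0]], [[0, 0, 0], [0, 0, 0]]])

```text
clock: 64.28
eef_pos: [0.5506, -0.028, 0.0868]
ee_rot: [-0.001, 3.141, -0.0]
force: [-0.7, 0.6, 4.9]
gripper_width: 0.433
```

Call:
send_rows(series=[[[0, 0, 0], [0, 0, 0]], [[0, 0, 0], [0, 0, 0]], [[0, 0, 0], [0, 0, 0]], [[0, 0, 0], [0, 0, 0]], [[0, 0, -0.5], [0, 0, 0]], [[0, 0, -1], [0, 0, 0]], [[0, 0, -1], [0, 0, 0]], [[0, 0, -1], [0, 0, 0]]], gripper=-0.3)

```text
clock: 65.28
eef_pos: [0.5505, -0.0281, 0.1939]
ee_rot: [-0.001, 3.141, -0.0]
force: [0.0, -0.2, 1.0]
gripper_width: 0.65
```

Call:
send_rows(series=[[[1, 0, -1], [0, 0, 0]], [[1, 0, -1], [0, 0, 0]], [[1, 0, -1], [0, 0, 0]], [[1, 0, 0], [0, 0, 0]], [[1, 0, 0], [0, 0, 0]], [[1, 0, 0], [0, 0, 0]], [[0, 0, 0], [0, 0, 0]], [[0, 0, 0], [0, 0, 0]]])

```text
clock: 66.28
eef_pos: [0.3707, -0.0282, 0.2824]
ee_rot: [-0.001, 3.14, -0.0]
force: [-0.3, 0.6, -1.3]
gripper_width: 0.65
```

```bash
python3 go.py; python3 - <<'E'
from h import *
def up(n,u0,v0,u1,v1,s): return cv2.resize(snapshot(n)[v0:v1,u0:u1],None,fx=s,fy=s,interpolation=cv2.INTER_CUBIC)
a=up("wrist",60,0,620,300,1.4); b=up("scene",215,140,475,300,1.5); d=up("top",190,110,500,260,1.3)
a=cv2.resize(a,(640,343)); o=np.zeros((343+240,800,3),np.uint8); o[:343,:640]=a; o[343:,:390]=b; o[343:343+195,392:392+403]=d
cv2.imwrite("pics/fin.png",o[:,:,::-1])
E
```

```text
t 66.28 p [ 0.3707 -0.0282  0.2824] psi 90.05 zaxis [ 1.2e-03 -1.0e-04 -1.0e+00] w 0.65 F [-0.3  0.6 -1.3] j [-0.14 -0.58  1.92  0.    1.8  -1.72]
```

View pics/fin.png

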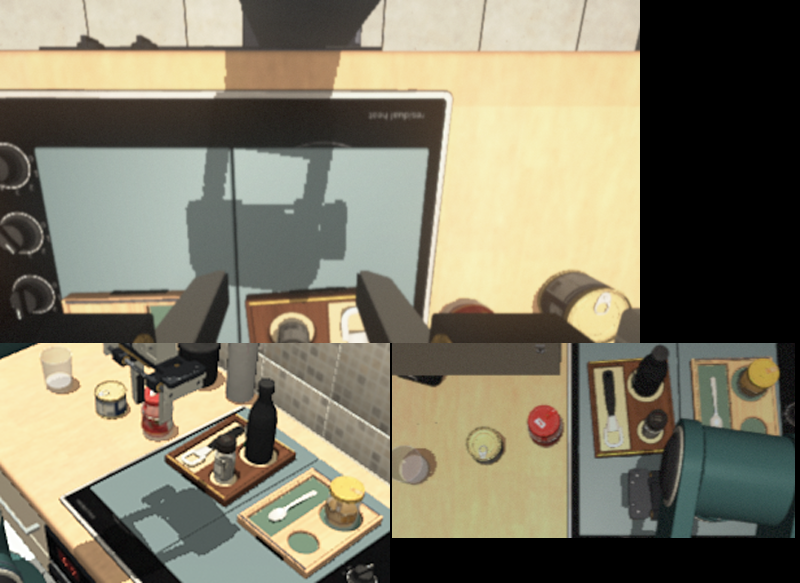

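The final view shows the bottle, spice jar and opener in the dark board, and the honey jar and spoon in the pale board, all upright. The red jar, tin and glass are where they were, and the gripper is clear.

```bash
python3 -c "
from bench import *
print(close_job())"
```

```text
the job is handed in; nothing more can be done
None
```

Both boards are made up and the job is handed in at about 66 s of the 144 s. The pale board holds the honey jar and teaspoon; the dark board holds the sauce bottle, spice jar and bottle opener.

**Order:** I placed the spoon and opener first, because the gripper would have had no room beside the jars. The honey jar, bottle and spice jar followed. I took the task's listing as not setting an order.

**What the last checks showed:**
- **Upright and seated:** after release, image measurements fitted the honey jar and bottle standing upright on the well floors.
- **Spice jar, spoon and opener:** these were checked by eye only; all lie or stand in their hollows.
- **Untouched items:** the red jar, tin and glass are still in place, and the gripper is clear of everything.

**What disagreed:**
- **Honey jar contact:** its first lowering met a sideways contact of about 33 N in total. I raised it, shifted it about 5 mm and set it down again at about 5 N.
- **Contact height:** the jars and the bottle all touched down about 5.6 mm higher than I had worked out. I did not find the cause. It could be a slight slip in the grip, though the same amount three times looks more like a constant offset in heights.

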